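# Draw the pressed slide carriers and load the sprung magazine

### The arm

A 6-joint arm with a two-finger parallel gripper is mounted at the origin on a cart in front of the work surface, level with it; the furniture and walls round the work are solid. World frame = base frame: x ahead of the robot, y to its left, z up, the work surface at z = 0. Lengths are in mm, angles in degrees, forces in N, time in s.
With the tool pointing down it reaches from about 250 to 775 mm from the base axis. Payload 8.9 kg.
Tool frame: the origin (TCP) lies between the finger pads; the fingertips stand 19 mm ahead of it and the grasp point (between the pads) is the TCP; z points along the fingers, y is the line along which they close (so a half turn about z gives the same grasp; the last joint's range is limited). The gripper opens to 85 mm and grips with 20 to 120 N. Pads are 22 mm wide; open, the fingers measure 114 mm over their backs; the gripper's body (76 mm by 85 mm) begins 54 mm behind the grasp point. The pads swing forward as they close: fully open they stand 13 mm farther back than shut.
Start: joints at [60.258, 16.656, -8.789, 64.555, 0, 82.019], TCP at [194.63, 487.589, 250.305] pointing down, gripper open.
Joint ranges: [-144.48, 144.48], [-52.06, 99.96], [-74.48, 78.29], [-112.23, 115.85], [-86.99, 84.42], [-180, 180]. Speed limits (degrees/s): [127.2, 127.2, 159.86, 180, 180, 180].

### API

Orientations are given as [roll, pitch, yaw] about the fixed x, y, z axes, in that order (R = Rz(yaw) Ry(pitch) Rx(roll)).
In Python, from bench import monitor, imaging, robot gives the robot as it stands.
- The arm moves only by the tool carry_out, never from a script. Its argument "motion" is a list of rows, each an object with "dp": the shift along the tool's x, y, z in parts of the range, where 1.0 means 1 m, a list of three; "twist": the turn, a rotation vector about the tool's x, y, z in fractions of the full range, 1 being 360 degrees, a list of three; "claw": the opening, from -1 (shut) to 1 (fully open). A call has 1 to 8 rows; each row is the pose to reach, as a shift and turn from the pose commanded when the call began, along the tool's axes at that moment; what a row does not reach only later rows make up. A row lasts 1/8 s, in which the tool goes at most 62.5 mm and 10.7 degrees, less where a joint would pass 70% of its speed; a pose out of reach is approached as far as the arm can. A call with a gripper value outside its range is refused whole. The fingers move at their own pace and stop on an object; the grip force is fixed at half the most. Time passes only in rows, so rows that repeat a pose let the fingers close. It gives the time, the measured TCP pose, the force, the opening and the grip force at its end, in the units of the state.
- monitor.read_state(): the state, without advancing time (a new reading comes with each control period).
- imaging.camera(name): name is "scene" or "top"; returns (picture, depth): 420x560x3 uint8, red, green, blue; 420x560 float32, mm along the optical axis (not along the pixel's ray), 0 where there is no reading.
- imaging.calibration(name): a dict with "fovy" (degrees; the focal length in pixels is half the picture's height over the tangent of half this angle, whatever the lens; pixels are square), "cx", "cy" (the principal point, pixels), "k1" (the pictures are not rectified: a ray, as slopes to the right and down, at radius r is drawn at 1 + k1 r^2 times it, then the intrinsics apply), "cam_to_world" (4x4, takes a point from camera to world coordinates). Camera axes: x right, y down, z forward; pixel columns grow to the right and rows downward; lengths in mm; the calibration is good to about 2 mm. A picture is of the moment at which its call begins. calibration takes no time and is no camera call.
- robot.hand_in(): hands the job in; it is judged then, once.
The state is a dict: "clock": time; "joints": joint angles; "dq": joint speeds; "joint_efforts": joint torques, N m; "tool_pos": TCP position; "eef_rot": TCP orientation; "ft_force": force on the tool from outside, world axes, zero at the start; "wrist_torque": the same for the moment, N m; "opening": opening from 0.0 (shut) to 1.0 (fully open); "gripper_force": force on a finger pad.
Only numpy, scipy, OpenCV 4.12 (cv2) and the standard library are available. Lean on these libraries where they do the work, as an engineer would, in place of code of your own. Each camera call takes 0.05 s, during which the arm holds its last target. There are 200 camera calls.

### The job

The white slide carriers have been pressed long enough: pull the magazine's follower back until it stays, draw each carrier out from under its blue slide box without shifting, lifting or tipping the box, and lay all the carriers, with the one already lying free on the bench, flat side by side across the magazine's track while the follower stays back. Then push the follower past its catch so that it springs forward and closes on them, and do not disturb the timer.

Things in the scene. Friction and masses are not known exactly. Their poses are not given: they have to be found in the camera images.
- carrier_1: White slide carrier, 50 g: strip 130 x 32 x 8 mm (x, y, z) with an upright grip lug near one end, 12 (x) x 22 (y) mm, centre at x = -51 mm, top 38 mm above the underside. Origin: centre of the underside, x away from the lug. Starts on the board, rear 60 mm under slide_box_1, lug about 55 mm in front of the box; draws out along its -x. May be absent.
- carrier_2: White slide carrier, 50 g: strip 130 x 32 x 8 mm (x, y, z) with an upright grip lug near one end, 12 (x) x 22 (y) mm, centre at x = -51 mm, top 38 mm above the underside. Origin: centre of the underside, x away from the lug. Starts on the board, rear 60 mm under slide_box_2, lug about 55 mm in front of the box; draws out along its -x. May be absent.
- carrier_3: White slide carrier, 50 g: strip 130 x 32 x 8 mm (x, y, z) with an upright grip lug near one end, 12 (x) x 22 (y) mm, centre at x = -51 mm, top 38 mm above the underside. Origin: centre of the underside, x away from the lug. Starts on the board, rear 60 mm under slide_box_3, lug about 55 mm in front of the box; draws out along its -x. May be absent.
- carrier_4: White slide carrier, 50 g: strip 130 x 32 x 8 mm (x, y, z) with an upright grip lug near one end, 12 (x) x 22 (y) mm, centre at x = -51 mm, top 38 mm above the underside. Origin: centre of the underside, x away from the lug. Starts loose, flat on the open bench.
- slide_box_1: Blue slide box, 103 x 165 x 40 mm (x, y, z), 0.6 kg, a pressing weight, not to be handled. Origin: centre of the underside; its long y axis lies along board x. Its rear rests on the board's ledge, its front on the carrier (both 12 mm above the bench); with the carrier out the front sinks 1.5 mm onto runners. Stops 2 to 13 mm before it limit sliding.
- slide_box_2: Blue slide box, 103 x 165 x 40 mm (x, y, z), 0.6 kg, a pressing weight, not to be handled. Origin: centre of the underside; its long y axis lies along board x. Its rear rests on the board's ledge, its front on the carrier (both 12 mm above the bench); with the carrier out the front sinks 1.5 mm onto runners. Stops 2 to 13 mm before it limit sliding.
- slide_box_3: Blue slide box, 103 x 165 x 40 mm (x, y, z), 0.6 kg, a pressing weight, not to be handled. Origin: centre of the underside; its long y axis lies along board x. Its rear rests on the board's ledge, its front on the carrier (both 12 mm above the bench); with the carrier out the front sinks 1.5 mm onto runners. Stops 2 to 13 mm before it limit sliding.
- board: Fixed white board, 4 mm thick, 245 x 336 mm (x, y), bays at y = -112, 0, +112 mm. Origin: on the bench in the middle bay, x away from the robot; spans x = -100 to +145 mm. Each bay: ledge x = 65 to 105 mm, top z = 12 mm; at 21 to 35 mm either side of its centre line a runner x = -18 to 32 mm, top z = 10.5 mm, and a stop x = -38 to -30 mm, top z = 24 mm, before the box.
- magazine: Fixed track along its y axis. Origin: on the bench, on the centre line; x away from the robot, y to the left. Floor z = 6 mm; side walls' inner faces x = +/-70 mm, 8 mm thick, tops z = 14 mm; end wall's inner face y = -85 mm, top z = 20 mm. Carriers lie crosswise (strip along x, lug to -x), side by side. A steel tipping weight behind (x = 78 to 111 mm) rises to z = 86 mm.
- follower (a joint): Sprung block in the track, 126 wide, 24 mm thick; its face is at magazine y = -35 mm + value. 0 = rest; pull to +y, up to 0.120. A spring and an over-centre weight drive it to 0 (11 N near 0, 4 N at 0.08), but past the dead point 0.099 hold it back at 0.120 (3 N). Pushed below 0.095 and let go it runs on to press what lies in the track (0.046 with three carriers, 0.078 with four).
- knob (a point): Point on the axis of the follower's upright black knob, 51.5 mm above the bench; magazine x = 0, y = -23 mm + joint value. Post 18 mm in diameter, rim 22 mm at the top, standing from 25 to 66.5 mm above the bench.
- timer: Bystander: white countdown timer 37 x 66 x 63 mm behind the magazine; leave it alone. Origin: centre of the underside.
- covered_microscope: Obstacle, never moves: large microscope standing between board and magazine. Base x = 0.51 to 0.77, y = -0.02 to 0.18 m of the world, 60 mm high; column and head up to 0.34 m; its eyepiece reaches forward to x = 0.48 at y = 0.04 to 0.12, z = 0.28 to 0.36 m. Pass it in front: swing across with the tool within about 0.35 m of the base axis. Origin: under its middle.

How it is judged:
By the outcome, as a careful person would: the job done as asked, in the order asked, and still so for the second after the job is handed in, with the robot touching nothing.
Of carrier_1, carrier_2, carrier_3 only 2 to 3 are there at a start; the rules pass over those that are not, and their reading is None.
At some moment in a run one of carrier_4 may be knocked a few centimetres aside while the robot is not near it.
Once in a run the grip may slacken for a moment while it holds something.
It also fails if it takes over 210 s, if anything falls off the work surface, if the arm or the gripper's body presses on something with over 40 N, if the wrist force passes 120 N, or if a joint passes its speed limit or range.

## Working session

There is one attempt and no reset: what is moved stays moved. The work goes in short steps, Python scripts to look and compute and a tool call to move; the robot and the scene stay as the last step left them, time stands still between calls to the robot, and variables do not carry over. Pictures are saved under pics/ and viewed, at most 14 in all, crops included, and the job is handed in when it is done.

Besides the shell and the picture viewer there is one more tool, called by a JSON object that holds its "method" and its "body", one argument or row to a line. carry_out: Moves the arm, as the interface text tells. Its arguments: {"type":"object","properties":{"motion":{"type":"array"}},"required":["motion"]}

```bash
mkdir -p pics; ls; cat > h.py <<'E'
import numpy as np,cv2
from bench import monitor,imaging,robot
def K(c):
    f=210/np.tan(np.radians(c['fovy'])/2); return f
def pts(name,dep):
    c=imaging.calibration(name); f=K(c)
    v,u=np.mgrid[0:420,0:560].astype(float)
    x=(u-c['cx'])/f; y=(v-c['cy'])/f
    xu,yu=x.copy(),y.copy()
    for _ in range(10):
        s=1+c['k1']*(xu**2+yu**2); xu=x/s; yu=y/s
    P=np.stack([xu*dep,yu*dep,dep,np.ones_like(dep)],-1)
    W=(P@np.array(c['cam_to_world']).T)[...,:3]
    W[dep==0]=np.nan
    return W
def snap(name,fn=None):
    im,d=imaging.camera(name)
    if fn: cv2.imwrite('pics/'+fn,im[...,::-1])
    return im,d,pts(name,d)
E
python3 - <<'E'
from h import *
print(monitor.read_state())
for n in ['scene','top']:
    im,d,W=snap(n,n+'0.png'); np.savez(n+'0.npz',im=im,d=d,W=W)
    print(imaging.calibration(n))
E
```

```text
pics
{'clock': 0.0, 'joints': array([ 6.02560700e+01,  1.66898814e+01, -8.83151382e+00,  6.45568635e+01,
       -9.20962190e-04,  8.20191301e+01]), 'dq': array([ 0.01751041, -0.03641394, -0.0086564 , -0.01449847,  0.09816179,
        0.07213746]), 'joint_efforts': array([-1.13304450e-03, -5.37147939e+01,  3.31373513e+01,  1.61196553e-02,
       -5.66350409e-04, -3.43297256e-05]), 'tool_pos': array([194.43325585, 487.20034759, 249.72077485]), 'eef_rot': array([-1.79922371e+02, -9.95359916e-03,  1.58236934e+02]), 'ft_force': array([0.65828971, 0.52784442, 0.36652347]), 'wrist_torque': array([ 0.0010891 ,  0.00971081, -0.01724053]), 'gripper_force': 0.0, 'opening': 0.9972269969706798}
{'fovy': 55.93357834087079, 'cx': 270.2228679694027, 'cy': 205.53054075721403, 'k1': -0.08132989053711621, 'cam_to_world': array([[ 8.14395758e-01, -3.41566168e-01,  4.69139746e-01,
         1.93265171e+01],
       [-5.80228726e-01, -4.65761271e-01,  6.68132519e-01,
        -7.69054586e+02],
       [-9.70433970e-03, -8.16332647e-01, -5.77500507e-01,
         7.08324453e+02],
       [ 0.00000000e+00,  0.00000000e+00,  0.00000000e+00,
         1.00000000e+00]])}
{'fovy': 45.25068091625275, 'cx': 281.39489851294894, 'cy': 207.08673503035183, 'k1': -0.02144179936222615, 'cam_to_world': array([[ 1.55252088e-03, -9.92082230e-01,  1.25580404e-01,
         3.80374719e+02],
       [-9.99899235e-01, -3.31209713e-03, -1.38039711e-02,
        -1.52907752e+00],
       [ 1.41106089e-02, -1.25546319e-01, -9.91987405e-01,
         1.29983311e+03],
       [ 0.00000000e+00,  0.00000000e+00,  0.00000000e+00,
         1.00000000e+00]])}
```

View pics/top0.png

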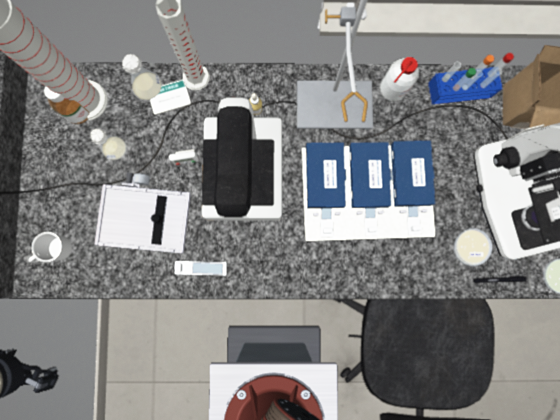

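View pics/scene0.png

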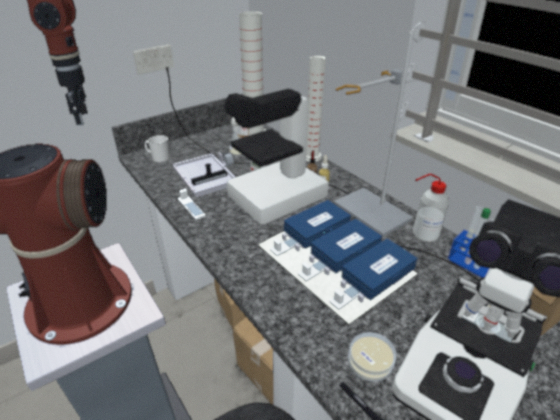

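The top view shows the magazine at about (142,217) with its black follower at (158,220). The loose carrier is at (200,268), and the three carriers under boxes have lugs near (327,212), (371,212) and (415,212). Next I measure.

```bash
python3 - <<'E'
from h import *
d=np.load('top0.npz');im,W=d['im'],d['W']
a=cv2.resize(im[170:285,85:240],None,fx=5,fy=5,interpolation=cv2.INTER_CUBIC)
cv2.imwrite('pics/cropA.png',a[...,::-1])
b=cv2.resize(im[130:250,295:445],None,fx=5,fy=5,interpolation=cv2.INTER_CUBIC)
cv2.imwrite('pics/cropB.png',b[...,::-1])
# heights
np.set_printoptions(precision=0,suppress=True,linewidth=250)
print('bench z',np.nanmedian(W[230:290,240:290,2]))
def comp(m,name,zr):
    m=m&(W[...,2]>zr[0])&(W[...,2]<zr[1])
    n,l,s,c=cv2.connectedComponentsWithStats(m.astype(np.uint8))
    for i in range(1,n):
        if s[i,4]>8:
            p=W[l==i]; r=cv2.minAreaRect(p[:,:2].astype(np.float32))
            print(name,s[i],'c',np.round(r[0],1),np.round(r[1],1),round(r[2],1),'z',np.round(np.percentile(p[:,2],[10,50,90]),1),'mean',p.mean(0).round(1))
i16=im.astype(int);br=i16.min(-1)
reg=np.zeros(br.shape,bool);reg[170:285,85:240]=1
comp(reg,'z20+',(25,200)); comp(reg&(br>150),'white',(2,60)) ; comp(reg&(i16.max(-1)<60),'black',(15,100))
reg[:]=0;reg[130:250,295:445]=1
comp(reg&(br>120),'lug',(25,50)); comp(reg,'hi',(25,200))
comp(reg&(i16[...,2]>i16[...,0]+30),'blue',(30,100))
comp(reg&(br>120),'white',(-5,100))
E
```

```text
bench z -0.1549153095326119
z20+ [202 170  38  51 493] c [556. 133.] [95. 93.] 0.5 z [ 52.  65. 199.] mean [542. 149. 125.]
z20+ [122 173  28  15 265] c [608. 350.] [62. 33.] 85.0 z [34. 43. 49.] mean [608. 349.  42.]
z20+ [150 200  15  26 170] c [527. 292.] [24. 66.] 84.8 z [26. 31. 67.] mean [518. 290.  43.]
z20+ [153 226   7   7  18] c [485. 298.] [15. 15.] 0.4 z [25. 26. 28.] mean [486. 299.  26.]
z20+ [151 230  11  15  46] c [466. 298.] [18. 39.] 47.0 z [25. 26. 29.] mean [464. 298.  27.]
z20+ [176 264   6   9  49] c [387. 237.] [11. 20.] 90.0 z [33. 38. 41.] mean [387. 237.  37.]
white [  94  174   96   80 4713] c [526. 338.] [233. 193.] 84.2 z [ 3.  7. 16.] mean [516. 344.   9.]
white [201 205  29  14 132] c [526. 150.] [77. 33.] 89.8 z [52. 57. 60.] mean [521. 157.  56.]
white [231 218   9   1   9] c [510.  96.] [ 1. 20.] 0.5 z [54. 56. 58.] mean [510.  96.  56.]
white [174 260  53  16 661] c [389. 188.] [133.  36.] 88.8 z [ 5.  8. 14.] mean [387. 187.  10.]
black [152 196  14  48 407] c [509. 293.] [ 22. 120.] 84.2 z [21. 25. 62.] mean [508. 292.  30.]
lug [392 151   2   8  
[... 4998 characters left out ...]
58.   1.]
white [441 237   2   5   9] c [ 463. -435.] [ 4. 11.] 74.8 z [-2.  0.  4.] mean [ 463. -435.    1.]
white [428 239  10  11  52] c [ 447. -414.] [15. 35.] 47.5 z [-2.  1.  4.] mean [ 446. -413.    1.]
white [336 242  16   8  66] c [ 444. -180.] [40. 18.] 85.8 z [-4. -0.  4.] mean [ 443. -182.   -0.]
white [390 242  13   8  41] c [ 444. -317.] [16. 35.] 12.5 z [-2.  0.  4.] mean [ 443. -315.    0.]
white [303 244   4   5  13] c [443. -78.] [10.  7.] 35.2 z [-3.  0.  4.] mean [443. -79.   1.]
white [420 244   6   6  23] c [ 444. -384.] [10. 17.] 26.9 z [-2.  0.  3.] mean [ 444. -385.   -0.]
white [439 247   6   3  14] c [ 439. -434.] [ 5. 14.] 1.0 z [0. 1. 4.] mean [ 439. -434.    1.]
```

View pics/cropA.png

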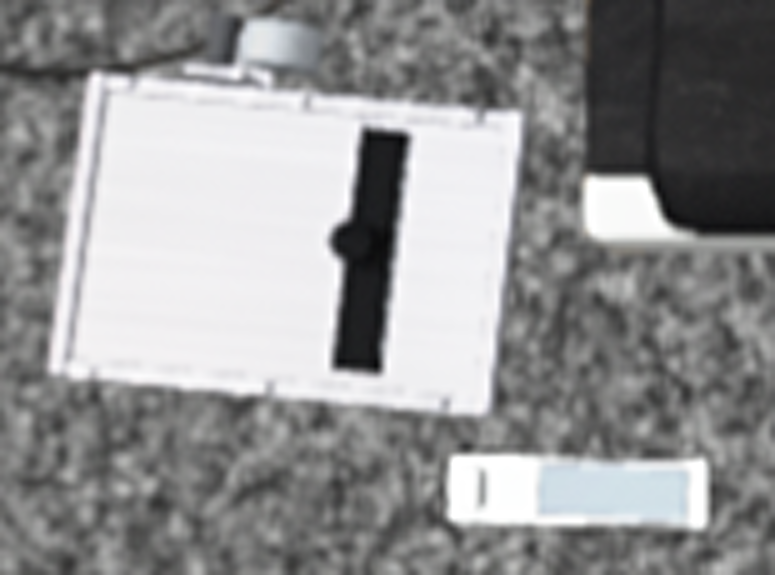

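View pics/cropB.png

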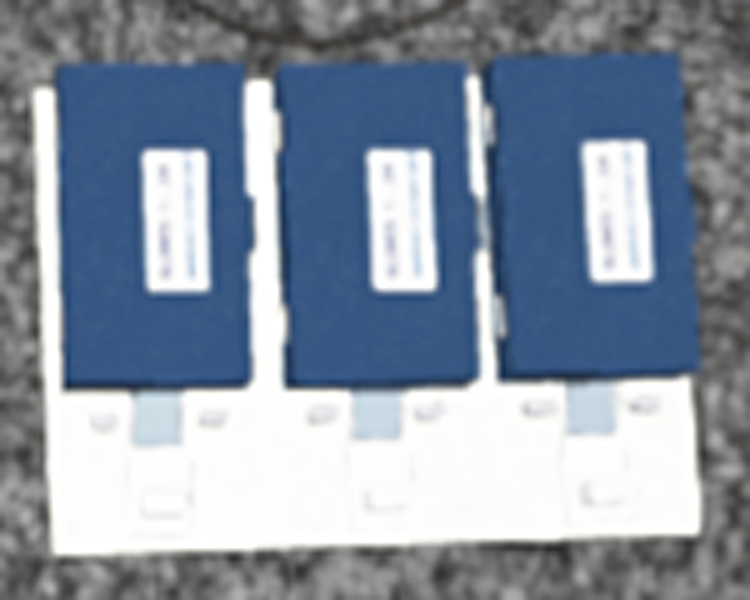

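Crop A shows the magazine yawed about -5.5°: its end wall is on the right, the knob is at crop (352,241), and the loose carrier's lug is on the left at (482,490). Crop B shows three carriers, with lugs at crop (162,503), (383,500) and (603,493). Next is a refined fit plus a cross-check against the scene camera.

```bash
cat >> h.py <<'E'
def ray(name,uv,z):
    c=imaging.calibration(name); f=K(c); M=np.array(c['cam_to_world'])
    uv=np.atleast_2d(uv).astype(float); x=(uv-[c['cx'],c['cy']])/f; u=x.copy()
    for _ in range(10): u=x/(1+c['k1']*(u**2).sum(1,keepdims=True))
    D=np.c_[u,np.ones(len(u))]@M[:3,:3].T
    return M[:3,3]+D*((z-M[2,3])/D[:,2])[:,None]
def rect(p):
    r=cv2.minAreaRect(np.asarray(p)[:,:2].astype(np.float32)); return np.round(r[0],1),np.round(r[1],1),round(r[2],1)
def near(W,x,y,r,z0,z1):
    m=(abs(W[...,0]-x)<r)&(abs(W[...,1]-y)<r)&(W[...,2]>z0)&(W[...,2]<z1)
    p=W[m]; return len(p),(rect(p),p.mean(0).round(1),np.percentile(p[:,2],[50,95]).round(1)) if len(p)>3 else None
E
python3 - <<'E'
from h import *
T=np.load('top0.npz');S=np.load('scene0.npz')
for nm,x,y,z0,z1 in [('L1',481,-136,26,50),('L2',485,-249,26,50),('L3',488,-360,26,50),('L4',387,237,24,48),('knob',510,294,52,80)]:
    for t,A in (('top',T),('scene',S)): print(nm,t,near(A['W'],x,y,25,z0,z1))
im=T['im'];g=im.min(-1)
# magazine walls outline, rays on z=14
m=(g>195).astype(np.uint8);m[:175]=0;m[256:]=0;m[:,:90]=0;m[:,192:]=0
m=cv2.morphologyEx(m,cv2.MORPH_CLOSE,np.ones((9,9)));m=cv2.morphologyEx(m,cv2.MORPH_OPEN,np.ones((9,9)))
c=max(cv2.findContours(m,0,1)[0],key=cv2.contourArea)[:,0]
print('mag',rect(ray('top',c,14)))
# loose carrier strip
m=(g>150).astype(np.uint8);m[:257]=0;m[280:]=0;m[:,:165]=0;m[:,235:]=0
m=cv2.morphologyEx(m,cv2.MORPH_OPEN,np.ones((5,5)))
c=max(cv2.findContours(m,0,1)[0],key=cv2.contourArea)[:,0]
print('loose',rect(ray('top',c,8)))
# follower block dark line
m=((im.max(-1)<60)&(np.mgrid[0:420,0:560][1]>145)&(np.mgrid[0:420,0:560][1]<172)).astype(np.uint8);m[:190]=0;m[248:]=0
c=max(cv2.findContours(m,0,1)[0],key=cv2.contourArea)[:,0]
print('follower',rect(ray('top',c,28)))
# board front corners by crop pixels
print('board',ray('top',np.array([[295+52/5,130+555/5],[295+700/5,130+535/5],[295+35/5,130+88/5]]),4).round(1))
print('carrier edges',ray('top',np.array([[295+x/5,130+y/5] for x,y in [(132,440),(183,443),(127,525),(187,530),(352,438),(403,438),(347,520),(408,526),(567,433),(616,433),(567,520),(630,520)]]),12).round(1))
E
```

```text
L1 top (49, ((array([ 481.2, -135.5]), array([12.4, 21.5]), 1.4), array([ 480.5, -136. ,   39.7]), array([40.5, 44.7])))
L1 scene (61, ((array([ 483.8, -137.7]), array([24.6, 12.4]), 88.1), array([ 482.7, -139.6,   36.9]), array([39.6, 43.2])))
L2 top (48, ((array([ 484.9, -248.9]), array([10.6, 21.6]), 0.1), array([ 484.9, -248.6,   41. ]), array([41.6, 45.1])))
L2 scene (71, ((array([ 487.2, -250.4]), array([13.2, 23.9]), 3.0), array([ 486.1, -252.8,   36.9]), array([38.9, 42.7])))
L3 top (50, ((array([ 487.7, -360.3]), array([21.5, 10.4]), 89.7), array([ 487.8, -359.5,   40.7]), array([41.8, 46.2])))
L3 scene (82, ((array([ 489.5, -361.7]), array([21.2, 12.9]), 82.9), array([ 488.1, -363.6,   37.4]), array([38.8, 44.2])))
L4 top (52, ((array([386.9, 237.3]), array([11.4, 19.9]), 90.0), array([387. , 236.6,  36.6]), array([37.7, 42.1])))
L4 scene (40, ((array([390.6, 237. ]), array([22. , 16.3]), 2.1), array([389.7, 234.8,  33.3]), array([34.4, 39. ])))
knob top (64, ((array([507.9, 293.5]), array([19.7, 20.4]), 48.0), array([508.2, 293.3,  64.9]), array([65.3, 69.5])))
knob scene (33, ((array([511.6, 292.6]), array([19.2, 16.9]), 62.4), array([511. , 290.2,  61.6]), array([63.3, 66.3])))
mag (array([528.5, 378.7]), array([144.5, 182.3]), 86.7)
loose (array([387.2, 187.2]), array([ 35.4, 132.5]), 0.1)
follower (array([509. , 295.1]), array([ 28.3, 119.2]), 85.0)
board [[ 456.7  -81.5    4. ]
 [ 467.7 -417.5    4. ]
 [ 702.6  -73.6    4. ]]
carrier edges [[ 515.4 -122.4   12. ]
 [ 514.  -148.7   12. ]
 [ 471.7 -119.5   12. ]
 [ 469.2 -150.3   12. ]
 [ 516.8 -236.    12. ]
 [ 516.9 -262.4   12. ]
 [ 474.5 -232.6   12. ]
 [ 471.5 -264.    12. ]
 [ 519.7 -347.6   12. ]
 [ 519.8 -373.1   12. ]
 [ 474.7 -346.3   12. ]
 [ 474.8 -378.9   12. ]]
```

```bash
cat > plan.py <<'E'
# usage: plan.py cx cy cz cyaw  x,y,z,yaw ...  -> dp, twist for each target
import sys,numpy as np
a=sys.argv[1:]; x,y,z,w=map(float,a[:4]); r=np.radians(w)
for t in a[4:]:
    X,Y,Z,V=map(float,t.split(',')); d=np.array([X-x,Y-y])
    print(t,'dp',[round(float(d@[np.cos(r),np.sin(r)]),1),round(float(d@[np.sin(r),-np.cos(r)]),1),round(z-Z,1)],'tw',round(float(-np.radians(V-w)),3))
E
python3 plan.py 194.6 487.6 250.3 158.24 509.5,293,140,174.7
python3 plan.py 509.5 293 140 174.7 509.5,293,51,174.7 520.6,412.5,51,174.7 521,416.5,51,174.7
```

```text
509.5,293,140,174.7 dp [-364.6, -64.0, 110.3] tw -0.287
509.5,293,51,174.7 dp [0.0, 0.0, 89.0] tw -0.0
520.6,412.5,51,174.7 dp [-0.0, 120.0, 89.0] tw -0.0
521,416.5,51,174.7 dp [-0.0, 124.0, 89.0] tw -0.0
```

The rows are not in the units I measure in: shifts go in shares of 1 m and turns go in shares of 360 degrees. I convert before sending: -364.6 mm is -0.3646, 110.3 mm is 0.1103, -0.287 rad is -0.0457.

{"method": "carry_out", "body": {
  "motion": [
    {"dp": [-0.05,-0.009,0.015],"twist": [0,0,-0.0064],"claw": 0},
    {"dp": [-0.102,-0.018,0.031],"twist": [0,0,-0.0127],"claw": 0},
    {"dp": [-0.156,-0.027,0.047],"twist": [0,0,-0.0191],"claw": 0},
    {"dp": [-0.21,-0.037,0.063],"twist": [0,0,-0.0255],"claw": 0},
    {"dp": [-0.264,-0.046,0.08],"twist": [0,0,-0.0318],"claw": 0},
    {"dp": [-0.318,-0.056,0.096],"twist": [0,0,-0.0398],"claw": 0},
    {"dp": [-0.3646,-0.064,0.1103],"twist": [0,0,-0.0457],"claw": 0},
    {"dp": [-0.3646,-0.064,0.1103],"twist": [0,0,-0.0457],"claw": 0}
  ]
}}

```text
clock: 1.1
tool_pos: [511.3, 290.6, 138.3]
eef_rot: [-179.9, -0.1, 174.5]
ft_force: [0.1, -0.5, 0.2]
opening: 0.503
gripper_force: 0.0
```

{"method": "carry_out", "body": {
  "motion": [
    {"dp": [0,0,0],"twist": [0,0,0],"claw": 0},
    {"dp": [0,0,0],"twist": [0,0,0],"claw": 0}
  ]
}}

```text
clock: 1.35
tool_pos: [508.7, 293.7, 140.3]
eef_rot: [180.0, -0.0, 174.7]
ft_force: [0.3, -0.1, -0.3]
opening: 0.502
gripper_force: 0.0
```

{"method": "carry_out", "body": {
  "motion": [
    {"dp": [0,0,0.03],"twist": [0,0,0],"claw": 0},
    {"dp": [0,0,0.06],"twist": [0,0,0],"claw": 0},
    {"dp": [0,0,0.086],"twist": [0,0,0],"claw": 0},
    {"dp": [0,0,0.089],"twist": [0,0,0],"claw": -0.2},
    {"dp": [0,0,0.089],"twist": [0,0,0],"claw": -1},
    {"dp": [0,0,0.089],"twist": [0,0,0],"claw": -1},
    {"dp": [0,0,0.089],"twist": [0,0,0],"claw": -1},
    {"dp": [0,0,0.089],"twist": [0,0,0],"claw": -1}
  ]
}}

```text
clock: 2.35
tool_pos: [509.2, 293.6, 51.7]
eef_rot: [179.9, -0.0, 174.7]
ft_force: [-4.8, 4.0, -0.1]
opening: 0.218
gripper_force: 58.7
```

In the tool's units: 119 mm is 0.119, 115 mm is 0.115.

{"method": "carry_out", "body": {
  "motion": [
    {"dp": [0,0.01,0],"twist": [0,0,0],"claw": -1},
    {"dp": [0,0.028,0],"twist": [0,0,0],"claw": -1},
    {"dp": [0,0.046,0],"twist": [0,0,0],"claw": -1},
    {"dp": [0,0.064,0],"twist": [0,0,0],"claw": -1},
    {"dp": [0,0.082,0],"twist": [0,0,0],"claw": -1},
    {"dp": [0,0.1,0],"twist": [0,0,0],"claw": -1},
    {"dp": [0,0.115,0],"twist": [0,0,0],"claw": -1},
    {"dp": [0,0.119,0],"twist": [0,0,0],"claw": -1}
  ]
}}

```text
clock: 3.35
tool_pos: [520.3, 412.9, 51.7]
eef_rot: [179.9, -0.0, 174.7]
ft_force: [-5.5, 2.8, 2.4]
opening: 0.223
gripper_force: 58.1
```

{"method": "carry_out", "body": {
  "motion": [
    {"dp": [0,0,0],"twist": [0,0,0],"claw": -1},
    {"dp": [0,0,0],"twist": [0,0,0],"claw": -1},
    {"dp": [0,0,0],"twist": [0,0,0],"claw": -0.5},
    {"dp": [0,0,0],"twist": [0,0,0],"claw": -0.2},
    {"dp": [0,0,0],"twist": [0,0,0],"claw": 0},
    {"dp": [0,0,0],"twist": [0,0,0],"claw": 0}
  ]
}}

```text
clock: 4.1
tool_pos: [521.0, 411.3, 51.2]
eef_rot: [-180.0, 0.0, 174.7]
ft_force: [-0.1, -0.6, 0.1]
opening: 0.502
gripper_force: 0.0
```

{"method": "carry_out", "body": {
  "motion": [
    {"dp": [0,0,-0.02],"twist": [0,0,0],"claw": 0},
    {"dp": [0,0,-0.055],"twist": [0,0,0],"claw": 0},
    {"dp": [0,0,-0.089],"twist": [0,0,0],"claw": 0}
  ]
}}

```text
clock: 4.47
tool_pos: [520.6, 411.2, 140.9]
eef_rot: [-180.0, 0.0, 174.7]
ft_force: [0.5, -0.2, -0.9]
opening: 0.5
gripper_force: 0.0
```

```bash
python3 - <<'E'
from h import *
im,d,W=snap('top','t1.png')
print(near(W,387,237,40,24,48))
g=im.min(-1)
m=(g>150).astype(np.uint8);m[:257]=0;m[280:]=0;m[:,:165]=0;m[:,245:]=0
m=cv2.morphologyEx(m,cv2.MORPH_OPEN,np.ones((5,5)))
c=max(cv2.findContours(m,0,1)[0],key=cv2.contourArea)[:,0]
print('loose',rect(ray('top',c,8)))
E
python3 plan.py 520.5 411.5 140 174.7 388,237,120,180 388,237,34,180
```

```text
(51, ((array([386.9, 237.8]), array([12.1, 20.1]), 88.8), array([387.1, 237. ,  35.3]), array([36.7, 41.8])))
loose (array([387.2, 187.2]), array([ 35.4, 132.5]), 0.1)
388,237,120,180 dp [115.8, -186.0, 20.0] tw -0.093
388,237,34,180 dp [115.8, -186.0, 106.0] tw -0.093
```

In the tool's units: -186 mm is -0.186, -140 mm is -0.14, -0.093 rad is -0.0148.

{"method": "carry_out", "body": {
  "motion": [
    {"dp": [0.029,-0.046,0.005],"twist": [0,0,-0.0048],"claw": 0},
    {"dp": [0.058,-0.093,0.01],"twist": [0,0,-0.0095],"claw": 0},
    {"dp": [0.088,-0.14,0.015],"twist": [0,0,-0.0127],"claw": 0},
    {"dp": [0.1158,-0.186,0.02],"twist": [0,0,-0.0148],"claw": 0},
    {"dp": [0.1158,-0.186,0.05],"twist": [0,0,-0.0148],"claw": 0},
    {"dp": [0.1158,-0.186,0.085],"twist": [0,0,-0.0148],"claw": 0},
    {"dp": [0.1158,-0.186,0.107],"twist": [0,0,-0.0148],"claw": 0},
    {"dp": [0.1158,-0.186,0.107],"twist": [0,0,-0.0148],"claw": -0.3}
  ]
}}

```text
clock: 5.52
tool_pos: [387.0, 236.4, 32.0]
eef_rot: [-179.9, -0.1, 180.0]
ft_force: [-0.7, 1.1, 1.2]
opening: 0.349
gripper_force: 0.0
```

{"method": "carry_out", "body": {
  "motion": [
    {"dp": [0,0,0],"twist": [0,0,0],"claw": -0.6},
    {"dp": [0,0,0],"twist": [0,0,0],"claw": -1},
    {"dp": [0,0,0],"twist": [0,0,0],"claw": -1},
    {"dp": [0,0,0],"twist": [0,0,0],"claw": -1},
    {"dp": [0,0,0],"twist": [0,0,0],"claw": -1}
  ]
}}

```text
clock: 6.15
tool_pos: [388.9, 237.4, 34.1]
eef_rot: [180.0, 0.1, -180.0]
ft_force: [-0.4, -0.3, 7.2]
opening: 0.125
gripper_force: 59.6
```

In the tool's units: -100 mm is -0.1, -85 mm is -0.085, -0.66 rad is -0.105.

{"method": "carry_out", "body": {
  "motion": [
    {"dp": [0,0,-0.015],"twist": [0,0,0],"claw": -1},
    {"dp": [0,0,-0.045],"twist": [0,0,0],"claw": -1},
    {"dp": [0,0,-0.085],"twist": [0,0,0],"claw": -1},
    {"dp": [-0.006,0.002,-0.1],"twist": [0,0,-0.0239],"claw": -1},
    {"dp": [-0.018,0.005,-0.1],"twist": [0,0,-0.0509],"claw": -1},
    {"dp": [-0.03,0.008,-0.1],"twist": [0,0,-0.078],"claw": -1},
    {"dp": [-0.042,0.011,-0.1],"twist": [0,0,-0.105],"claw": -1},
    {"dp": [-0.042,0.011,-0.1],"twist": [0,0,-0.105],"claw": -1}
  ]
}}

```text
clock: 7.15
tool_pos: [430.7, 248.2, 133.4]
eef_rot: [-180.0, 0.1, -142.2]
ft_force: [-0.7, -0.1, 0.2]
opening: 0.129
gripper_force: 58.6
```

```bash
python3 - <<'E'
import numpy as np
w=180+np.degrees(.66)
print(w)
E
python3 plan.py 430 248 133 217.815 454.7,254.9,133,264.7 454.7,254.9,80,264.7 454.7,254.9,40,264.7
```

```text
217.81521447863435
454.7,254.9,133,264.7 dp [-23.7, -9.7, 0.0] tw -0.818
454.7,254.9,80,264.7 dp [-23.7, -9.7, 53.0] tw -0.818
454.7,254.9,40,264.7 dp [-23.7, -9.7, 93.0] tw -0.818
```

In the tool's units: 60 mm is 0.06, -23.7 mm is -0.0237, -0.818 rad is -0.1302.

{"method": "carry_out", "body": {
  "motion": [
    {"dp": [-0.005,-0.002,0],"twist": [0,0,-0.0239],"claw": -1},
    {"dp": [-0.01,-0.004,0],"twist": [0,0,-0.0509],"claw": -1},
    {"dp": [-0.015,-0.006,0],"twist": [0,0,-0.078],"claw": -1},
    {"dp": [-0.02,-0.008,0],"twist": [0,0,-0.105],"claw": -1},
    {"dp": [-0.0237,-0.0097,0],"twist": [0,0,-0.1302],"claw": -1},
    {"dp": [-0.0237,-0.0097,0.03],"twist": [0,0,-0.1302],"claw": -1},
    {"dp": [-0.0237,-0.0097,0.06],"twist": [0,0,-0.1302],"claw": -1},
    {"dp": [-0.0237,-0.0097,0.06],"twist": [0,0,-0.1302],"claw": -1}
  ]
}}

```text
clock: 8.15
tool_pos: [452.5, 254.1, 71.6]
eef_rot: [179.8, -0.1, -95.5]
ft_force: [0.4, 0.5, -0.1]
opening: 0.128
gripper_force: 58.5
```

```bash
python3 - <<'E'
from h import *
im,d,W=snap('top','t2.png'); np.savez('t2.npz',im=im,d=d,W=W)
s,_,_=snap('scene','s2.png')
a=cv2.resize(im[170:285,85:240],None,fx=5,fy=5,interpolation=cv2.INTER_CUBIC)
cv2.imwrite('pics/cropC.png',a[...,::-1])
b=cv2.resize(s[110:230,130:280],None,fx=5,fy=5,interpolation=cv2.INTER_CUBIC)
cv2.imwrite('pics/cropD.png',b[...,::-1])
E
```

```text
(no output)
```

View pics/cropC.png

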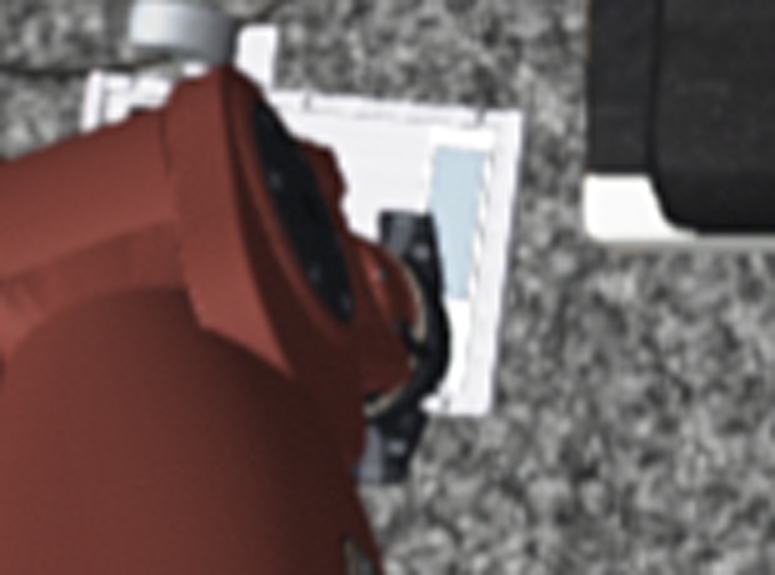

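View pics/cropD.png

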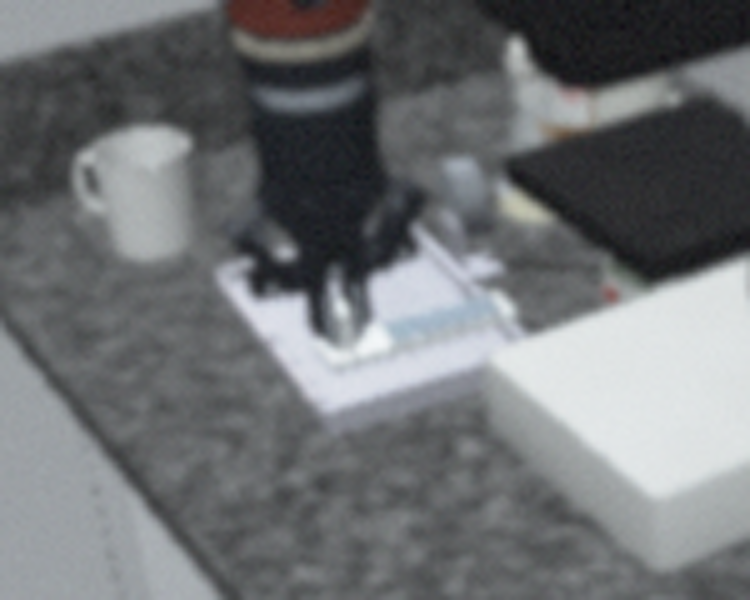

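Crops C and D show the carrier held level over the track beside the end wall, with its far end at crop C (430–497,132) and the wall's outer corners at (522,115) and (488,413).

```bash
python3 - <<'E'
from h import *
C=lambda L:np.array([[85+x/5,170+y/5] for x,y in L])
e=ray('top',C([(522,113),(488,415)]),20); print('endwall outer',e.round(1))
w=ray('top',C([(97,73),(310,95),(480,110)]),14); v=ray('top',C([(50,375),(270,393),(440,408)]),14)
print('far wall',w.round(1)); print('near wall',v.round(1))
print('carrier',ray('top',C([(430,130),(497,136),(428,410),(470,300)]),47.5).round(1))
y=np.radians(-5.3);X=np.array([np.cos(y),np.sin(y)]);Y=np.array([-X[1],X[0]])
O=np.array([511.6,315.9])
for n,p in (('end',e),('far',w),('near',v)): print(n,((p[:,:2]-O)@np.c_[X,Y]).round(1))
print('car',((ray('top',C([(430,130),(497,136),(470,300)]),47.5)[:,:2]-O)@np.c_[X,Y]).round(1))
E
```

```text
endwall outer [[579.1 216.7  20. ]
 [424.6 230.1  20. ]]
far wall [[600.1 437.6  14. ]
 [589.  327.2  14. ]
 [581.5 239.4  14. ]]
near wall [[444.4 454.4  14. ]
 [435.6 342.2  14. ]
 [428.3 255.7  14. ]]
carrier [[566.  257.9  47.5]
 [563.1 224.3  47.5]
 [426.  254.9  47.5]
 [480.6 235.6  47.5]]
end [[ 76.3 -92.5]
 [-78.7 -93.4]]
far [[ 76.9 129.3]
 [ 76.   18.4]
 [ 76.7 -69.7]]
near [[-79.7 131.7]
 [-78.1  19.2]
 [-77.4 -67.7]]
car [[ 59.5 -52.7]
 [ 59.7 -86.5]
 [-23.4 -82.8]]
```

```bash
cat >> h.py <<'E'
_y=np.radians(-5.35);MX=np.array([np.cos(_y),np.sin(_y)]);MY=np.array([-MX[1],MX[0]]);MO=np.array([511.2,316])
def tomag(p): return (np.asarray(p)[...,:2]-MO)@np.c_[MX,MY]
E
python3 - <<'E'
from h import *
print(monitor.read_state()['tool_pos'],monitor.read_state()['eef_rot'])
for n in('top','scene'):
    im,d,W=snap(n,None); q=tomag(W)
    m=(q[...,0]>10)&(q[...,0]<76)&(q[...,1]>-105)&(q[...,1]<-35)&(W[...,2]>36)&(W[...,2]<62)&(im.min(-1)>110)
    p=np.c_[q[m],W[m][:,2]]; r=rect(p)
    print(n,len(p),r,p[:,0].max(),np.percentile(p[:,1],[1,99]),np.median(p[:,2]))
E
```

```text
[454.52779139 254.9138355   73.75943471] [ 1.79999086e+02  8.63508936e-04 -9.54160524e+01]
top 269 (array([ 37.1, -66.6]), array([53.4, 33. ]), 0.3) 63.85909178219324 [-82.40951575 -50.67612667] 47.06049104393787
scene 116 (array([ 39.6, -69.1]), array([37.1, 59. ]), 84.6) 68.94985643504171 [-84.90270968 -51.4126527 ] 48.03674287873753
```

In the tool's units: 33.5 mm is 0.0335, 33 mm is 0.033.

{"method": "carry_out", "body": {
  "motion": [
    {"dp": [0,0,0.015],"twist": [0,0,0],"claw": -1},
    {"dp": [0,0,0.028],"twist": [0,0,0],"claw": -1},
    {"dp": [0,0,0.033],"twist": [0,0,0],"claw": -1},
    {"dp": [0,0,0.0335],"twist": [0,0,0],"claw": -1},
    {"dp": [0,0,0.0335],"twist": [0,0,0],"claw": -0.6},
    {"dp": [0,0,0.0335],"twist": [0,0,0],"claw": -0.25},
    {"dp": [0,0,0.0335],"twist": [0,0,0],"claw": -0.25}
  ]
}}

```text
clock: 9.22
tool_pos: [454.6, 254.8, 39.3]
eef_rot: [180.0, -0.0, -95.3]
ft_force: [0.8, 0.2, -0.7]
opening: 0.373
gripper_force: 0.0
```

{"method": "carry_out", "body": {
  "motion": [
    {"dp": [0,0,-0.02],"twist": [0,0,0],"claw": -0.25},
    {"dp": [0,0,-0.05],"twist": [0,0,0],"claw": -0.25},
    {"dp": [0,0,-0.1],"twist": [0,0,0],"claw": 0},
    {"dp": [0,0,-0.15],"twist": [0,0,0],"claw": 0}
  ]
}}

```text
clock: 9.72
tool_pos: [454.4, 254.7, 190.7]
eef_rot: [180.0, -0.0, -95.3]
ft_force: [0.4, -0.2, -0.1]
opening: 0.503
gripper_force: 0.0
```

```bash
python3 plan.py 454.7 254.9 189.5 264.7 320,170,189.5,264.7; python3 plan.py 320 170 189.5 180 320,-90,189.5,91.85 481.9,-136.5,120,91.85;python3 plan.py 320 -90 189.5 91.85  481.9,-136.5,120,91.85 481.9,-136.5,38,91.85
```

```text
320,170,189.5,264.7 dp [97.0, 126.3, 0.0] tw -0.0
320,-90,189.5,91.85 dp [-0.0, -260.0, 0.0] tw 1.539
481.9,-136.5,120,91.85 dp [-161.9, -306.5, 69.5] tw 1.539
481.9,-136.5,120,91.85 dp [-51.7, 160.3, 69.5] tw -0.0
481.9,-136.5,38,91.85 dp [-51.7, 160.3, 151.5] tw -0.0
```

```bash
python3 plan.py 454.7 254.9 189.5 264.7 400,230,189.5,264.7 345,200,189.5,264.7 300,170,189.5,266 305,115,189.5,267.5 310,60,189.5,269 312,5,189.5,270.5 316,-50,189.5,271.85 330,-90,189.5,271.85; echo;  python3 plan.py 330 -90 189.5 271.85 380,-105,170,271.85 430,-120,145,271.85 481.9,-136.5,110,271.85 481.9,-136.5,70,271.85  481.9,-136.5,39,271.85
```

```text
400,230,189.5,264.7 dp [29.8, 52.2, 0.0] tw -0.0
345,200,189.5,264.7 dp [64.8, 104.2, 0.0] tw -0.0
300,170,189.5,266 dp [98.8, 146.2, 0.0] tw -0.023
305,115,189.5,267.5 dp [153.1, 136.1, 0.0] tw -0.049
310,60,189.5,269 dp [207.4, 126.1, 0.0] tw -0.075
312,5,189.5,270.5 dp [262.0, 119.0, 0.0] tw -0.101
316,-50,189.5,271.85 dp [316.4, 109.9, 0.0] tw -0.125
330,-90,189.5,271.85 dp [354.9, 92.3, 0.0] tw -0.125

380,-105,170,271.85 dp [16.6, -49.5, 19.5] tw -0.0
430,-120,145,271.85 dp [33.2, -99.0, 44.5] tw -0.0
481.9,-136.5,110,271.85 dp [51.4, -150.3, 79.5] tw -0.0
481.9,-136.5,70,271.85 dp [51.4, -150.3, 119.5] tw -0.0
481.9,-136.5,39,271.85 dp [51.4, -150.3, 150.5] tw -0.0
```

In the tool's units: 354.9 mm is 0.3549, 316.4 mm is 0.3164, -0.125 rad is -0.0199.

{"method": "carry_out", "body": {
  "motion": [
    {"dp": [0.0298,0.0522,0],"twist": [0,0,0],"claw": 0},
    {"dp": [0.0648,0.1042,0],"twist": [0,0,0],"claw": 0},
    {"dp": [0.0988,0.1462,0],"twist": [0,0,-0.0037],"claw": 0},
    {"dp": [0.1531,0.1361,0],"twist": [0,0,-0.0078],"claw": 0},
    {"dp": [0.2074,0.1261,0],"twist": [0,0,-0.0119],"claw": 0},
    {"dp": [0.262,0.119,0],"twist": [0,0,-0.0161],"claw": 0},
    {"dp": [0.3164,0.1099,0],"twist": [0,0,-0.0199],"claw": 0},
    {"dp": [0.3549,0.0923,0],"twist": [0,0,-0.0199],"claw": 0}
  ]
}}

```text
clock: 10.72
tool_pos: [329.6, -92.1, 189.7]
eef_rot: [-180.0, -0.0, -88.2]
ft_force: [0.8, 0.5, 0.5]
opening: 0.499
gripper_force: 0.0
```

```bash
python3 - <<'E'
from h import *
print(monitor.read_state()['tool_pos'],monitor.read_state()['eef_rot'],monitor.read_state()['joints'])
for n in('top','scene'):
    im,d,W=snap(n,'%s3.png'%n); q=tomag(W)
    for t in((481,-136),(485,-249),(488,-360)): print(n,near(W,*t,30,26,49))
    m=(abs(q[...,0])<78)&(q[...,1]>-80)&(q[...,1]<0)&(W[...,2]>30)&(W[...,2]<55)
    print('placed lug',m.sum(),q[m].mean(0).round(1),rect(q[m]),W[m][:,2].mean())
    m=(abs(q[...,0])<30)&(q[...,1]>30)&(q[...,1]<140)&(W[...,2]>52)&(W[...,2]<85)
    print('knob',q[m].mean(0).round(1))
E
```

```text
[329.62264008 -92.11269251 189.66343119] [-1.79969166e+02 -2.16530143e-02 -8.82376246e+01] [-2.79080304e+01 -5.15328716e-01 -3.90923326e+01  5.13854862e+01
 -3.55074360e-03 -1.19670413e+02]
top (47, ((array([ 481.1, -136.1]), array([11.9, 20.9]), 2.3), array([ 480.5, -136.3,   40.5]), array([41. , 46.8])))
top (49, ((array([ 484.6, -248.8]), array([11.4, 21.4]), 2.9), array([ 484.8, -248.4,   41. ]), array([41.7, 46.5])))
top (50, ((array([ 487.1, -360.9]), array([22.4, 11.7]), 89.5), array([ 487.6, -359.6,   40.6]), array([41. , 45.2])))
placed lug 49 [-53.  -67.1] (array([-52.8, -65.9]), array([22.9, 11.8]), 84.9) 42.579287778123394
knob [-1.3 97.5]
scene (61, ((array([ 484.6, -136.9]), array([24.5, 12.1]), 89.8), array([ 483. , -139.3,   36.5]), array([39. , 42.9])))
scene (69, ((array([ 488.5, -251.2]), array([15.2, 22.4]), 9.5), array([ 486.4, -253.1,   37. ]), array([38. , 42.5])))
scene (85, ((array([ 489.5, -361.6]), array([13.8, 22.2]), 13.3), array([ 488. , -363.4,   37.4]), array([39.4, 43.7])))
placed lug 0 [nan nan] (array([0., 0.]), array([0., 0.]), 0.0) nan
knob [nan nan]<stdin>:7: RuntimeWarning: Mean of empty slice.
  ret = um.true_divide(
  ret = ret.dtype.type(ret / rcount)
<stdin>:9: RuntimeWarning: Mean of empty slice.
```

In the tool's units: 150.5 mm is 0.1505, -150.3 mm is -0.1503.

{"method": "carry_out", "body": {
  "motion": [
    {"dp": [0.0166,-0.0495,0.0195],"twist": [0,0,0],"claw": 0},
    {"dp": [0.0332,-0.099,0.0445],"twist": [0,0,0],"claw": -0.1},
    {"dp": [0.0514,-0.1503,0.0795],"twist": [0,0,0],"claw": -0.25},
    {"dp": [0.0514,-0.1503,0.105],"twist": [0,0,0],"claw": -0.25},
    {"dp": [0.0514,-0.1503,0.13],"twist": [0,0,0],"claw": -0.25},
    {"dp": [0.0514,-0.1503,0.1505],"twist": [0,0,0],"claw": -0.25},
    {"dp": [0.0514,-0.1503,0.1505],"twist": [0,0,0],"claw": -0.25}
  ]
}}

```text
clock: 11.7
tool_pos: [480.5, -135.3, 37.8]
eef_rot: [179.8, 0.1, -88.1]
ft_force: [-0.9, 0.6, 0.7]
opening: 0.379
gripper_force: 0.0
```

{"method": "carry_out", "body": {
  "motion": [
    {"dp": [0,0,0],"twist": [0,0,0],"claw": -0.5},
    {"dp": [0,0,0],"twist": [0,0,0],"claw": -0.62},
    {"dp": [0,0,0],"twist": [0,0,0],"claw": -0.7},
    {"dp": [0,0,0],"twist": [0,0,0],"claw": -1},
    {"dp": [0,0,0],"twist": [0,0,0],"claw": -1},
    {"dp": [0,0,0],"twist": [0,0,0],"claw": -1}
  ]
}}

```text
clock: 12.45
tool_pos: [482.4, -136.8, 39.9]
eef_rot: [-179.9, -0.0, -88.2]
ft_force: [-0.6, 0.9, 6.5]
opening: 0.127
gripper_force: 59.3
```

In the tool's units: 70 mm is 0.07, 59 mm is 0.059.

{"method": "carry_out", "body": {
  "motion": [
    {"dp": [0,0,-0.0008],"twist": [0,0,0],"claw": -1},
    {"dp": [0,0.005,-0.0008],"twist": [0,0,0],"claw": -1},
    {"dp": [0,0.015,-0.0008],"twist": [0,0,0],"claw": -1},
    {"dp": [0,0.026,-0.0008],"twist": [0,0,0],"claw": -1},
    {"dp": [0,0.037,-0.0008],"twist": [0,0,0],"claw": -1},
    {"dp": [0,0.048,-0.0008],"twist": [0,0,0],"claw": -1},
    {"dp": [0,0.059,-0.0008],"twist": [0,0,0],"claw": -1},
    {"dp": [0,0.07,-0.0008],"twist": [0,0,0],"claw": -1}
  ]
}}

```text
clock: 13.45
tool_pos: [411.1, -138.8, 39.9]
eef_rot: [180.0, -0.0, -88.1]
ft_force: [1.4, 0.5, 1.0]
opening: 0.127
gripper_force: 58.9
```

In the tool's units: 8 mm is 0.008.

{"method": "carry_out", "body": {
  "motion": [
    {"dp": [0,0.008,0],"twist": [0,0,0],"claw": -1},
    {"dp": [0,0.008,0],"twist": [0,0,0],"claw": -1}
  ]
}}

```text
clock: 13.7
tool_pos: [402.8, -138.9, 39.8]
eef_rot: [179.9, 0.0, -88.2]
ft_force: [-2.1, -0.0, 3.5]
opening: 0.129
gripper_force: 59.2
```

```bash
cat >> h.py <<'E'
def boxes(W,im):
    m=(im[...,2].astype(int)>im[...,0].astype(int)+30)&(W[...,2]>30)&(W[...,2]<80)&(W[...,1]<-50)&(W[...,0]>500)
    n,l,s,c=cv2.connectedComponentsWithStats(m.astype(np.uint8))
    for i in range(1,n):
        if s[i,4]>900:
            p=W[l==i]; A=np.c_[p[:,:2]-p[:,:2].mean(0),np.ones(len(p))]; k=np.linalg.lstsq(A,p[:,2],rcond=None)[0]
            print('box',s[i].tolist(),rect(p),'z',k[2].round(2),'slope x*165',(k[0]*165).round(2))
E
python3 - <<'E'
from h import *
t=np.load('top0.npz'); boxes(t['W'],t['im']); print()
im,d,W=snap('top','t4.png'); boxes(W,im); 
for n in('top','scene'):
    im,d,W=snap(n); print(n,near(W,404,-138,50,24,49))
E
```

```text
box [431, 67, 71, 34, 1248] (array([ 864.8, -499.4]), array([ 64. , 171.4]), 7.6) z 59.13 slope x*165 13.09
box [392, 141, 43, 65, 2164] (array([ 628.3, -356.7]), array([166.4, 101.4]), 1.2) z 50.95 slope x*165 0.01
box [306, 143, 40, 65, 2048] (array([ 622.2, -131.9]), array([165.4,  98.2]), 0.9) z 51.32 slope x*165 0.03
box [350, 142, 42, 66, 2101] (array([ 623.1, -246.6]), array([165.4, 100.8]), 1.3) z 51.05 slope x*165 -0.28

box [431, 67, 71, 34, 1249] (array([ 864.9, -498.3]), array([ 64. , 170.7]), 7.1) z 58.89 slope x*165 12.5
box [392, 141, 43, 65, 2178] (array([ 628.7, -356.8]), array([165.6, 102.3]), 1.9) z 50.97 slope x*165 0.24
box [306, 143, 40, 65, 2045] (array([ 621.6, -131.8]), array([163.9,  98.1]), 0.9) z 51.32 slope x*165 2.59
box [350, 142, 42, 66, 2100] (array([ 622.8, -247.1]), array([165.3, 101.4]), 1.2) z 51.13 slope x*165 0.06
top (0, None)
scene (118, ((array([ 405.4, -143. ]), array([20.2, 38.5]), 86.5), array([ 402.7, -145.9,   38. ]), array([39.2, 48. ])))
```

```bash
python3 plan.py 403.9 -139 39.8 271.85 403.9,-139,55,271.85 390,-133,105,271.85 345,-110,140,271.85 316,-60,150,271 312,-5,150,270 310,50,150,269 305,105,150,267.5 310,155,150,266; echo;  python3 plan.py 310 155 150 266 355,195,150,264.7 405,245,150,264.7 458.2,292.2,140,264.7 458.2,292.2,100,264.7  458.2,292.2,70,264.7
```

```text
403.9,-139,55,271.85 dp [0.0, 0.0, -15.2] tw -0.0
390,-133,105,271.85 dp [-6.4, 13.7, -65.2] tw -0.0
345,-110,140,271.85 dp [-30.9, 57.9, -100.2] tw -0.0
316,-60,150,271 dp [-81.8, 85.3, -110.2] tw 0.015
312,-5,150,270 dp [-136.9, 87.5, -110.2] tw 0.032
310,50,150,269 dp [-191.9, 87.7, -110.2] tw 0.05
305,105,150,267.5 dp [-247.1, 91.0, -110.2] tw 0.076
310,155,150,266 dp [-296.9, 84.4, -110.2] tw 0.102

355,195,150,264.7 dp [-43.0, -42.1, 0.0] tw 0.023
405,245,150,264.7 dp [-96.4, -88.5, 0.0] tw 0.023
458.2,292.2,140,264.7 dp [-147.2, -138.3, 10.0] tw 0.023
458.2,292.2,100,264.7 dp [-147.2, -138.3, 50.0] tw 0.023
458.2,292.2,70,264.7 dp [-147.2, -138.3, 80.0] tw 0.023
```

In the tool's units: -296.9 mm is -0.2969, -247.1 mm is -0.2471, 0.102 rad is 0.0162.

{"method": "carry_out", "body": {
  "motion": [
    {"dp": [0,0,-0.0152],"twist": [0,0,0],"claw": -1},
    {"dp": [-0.0064,0.0137,-0.0652],"twist": [0,0,0],"claw": -1},
    {"dp": [-0.0309,0.0579,-0.1002],"twist": [0,0,0],"claw": -1},
    {"dp": [-0.0818,0.0853,-0.1102],"twist": [0,0,0.0024],"claw": -1},
    {"dp": [-0.1369,0.0875,-0.1102],"twist": [0,0,0.0051],"claw": -1},
    {"dp": [-0.1919,0.0877,-0.1102],"twist": [0,0,0.008],"claw": -1},
    {"dp": [-0.2471,0.091,-0.1102],"twist": [0,0,0.0121],"claw": -1},
    {"dp": [-0.2969,0.0844,-0.1102],"twist": [0,0,0.0162],"claw": -1}
  ]
}}

```text
clock: 14.85
tool_pos: [309.4, 157.1, 150.1]
eef_rot: [-180.0, 0.0, -94.0]
ft_force: [1.2, -1.1, -0.8]
opening: 0.126
gripper_force: 58.7
```

In the tool's units: -147.2 mm is -0.1472, -138.3 mm is -0.1383, 0.023 rad is 0.0037.

{"method": "carry_out", "body": {
  "motion": [
    {"dp": [-0.043,-0.0421,0],"twist": [0,0,0.0037],"claw": -1},
    {"dp": [-0.0964,-0.0885,0],"twist": [0,0,0.0037],"claw": -1},
    {"dp": [-0.1472,-0.1383,0.01],"twist": [0,0,0.0037],"claw": -1},
    {"dp": [-0.1472,-0.1383,0.05],"twist": [0,0,0.0037],"claw": -1},
    {"dp": [-0.1472,-0.1383,0.08],"twist": [0,0,0.0037],"claw": -1},
    {"dp": [-0.1472,-0.1383,0.08],"twist": [0,0,0.0037],"claw": -1}
  ]
}}

```text
clock: 15.6
tool_pos: [456.2, 291.7, 67.7]
eef_rot: [179.7, -0.1, -95.3]
ft_force: [-0.1, -0.6, -0.2]
opening: 0.126
gripper_force: 58.7
```

```bash
cat > held.py <<'E'
from h import *
import sys
s0=float(sys.argv[1]); zt=float(sys.argv[2])
print(monitor.read_state()['tool_pos'],monitor.read_state()['eef_rot'])
for n in('top','scene'):
    im,d,W=snap(n,None); q=tomag(W)
    m=(q[...,0]>-40)&(q[...,0]<76)&(abs(q[...,1]-s0)<35)&(abs(W[...,2]-zt)<12)&(im.min(-1)>110)
    p=np.c_[q[m],W[m][:,2]]
    if len(p)<10: print(n,len(p)); continue
    k=np.linalg.lstsq(np.c_[p[:,:2]-p[:,:2].mean(0),np.ones(len(p))],p[:,2],rcond=None)[0]
    print(n,len(p),rect(p),p[:,0].max(),np.percentile(p[:,1],[1,99]),np.median(p[:,2]),'slopes',k)
E
python3 held.py -28.5 44
```

```text
[456.24849322 291.68799879  67.6931833 ] [ 1.79738552e+02 -1.47157270e-01 -9.52804518e+01]
top 414 (array([ 11.1, -28.9]), array([101.5,  33. ]), 0.1) 61.83379711897004 [-44.7821103  -13.47598878] 39.437050952798245 slopes [-1.37711867e-02  3.91470103e-02  3.92375754e+01]
scene 205 (array([ 14.4, -29.1]), array([108.1,  35.8]), 0.5) 68.53093068858429 [-46.80603962 -13.77548273] 40.964948643114894 slopes [-7.31813068e-03  1.00843037e-01  4.04429753e+01]
```

In the tool's units: 28.5 mm is 0.0285, 28 mm is 0.028.

{"method": "carry_out", "body": {
  "motion": [
    {"dp": [0,0,0.012],"twist": [0,0,0],"claw": -1},
    {"dp": [0,0,0.023],"twist": [0,0,0],"claw": -1},
    {"dp": [0,0,0.028],"twist": [0,0,0],"claw": -1},
    {"dp": [0,0,0.0285],"twist": [0,0,0],"claw": -1},
    {"dp": [0,0,0.0285],"twist": [0,0,0],"claw": -0.6},
    {"dp": [0,0,0.0285],"twist": [0,0,0],"claw": -0.25},
    {"dp": [0,0,0.0285],"twist": [0,0,0],"claw": -0.25}
  ]
}}

```text
clock: 16.58
tool_pos: [458.1, 292.2, 41.4]
eef_rot: [180.0, 0.0, -95.3]
ft_force: [-0.6, 0.7, -0.2]
opening: 0.374
gripper_force: 0.0
```

In the tool's units: -148.5 mm is -0.1485, -100 mm is -0.1.

{"method": "carry_out", "body": {
  "motion": [
    {"dp": [0,0,-0.02],"twist": [0,0,0],"claw": -0.25},
    {"dp": [0,0,-0.05],"twist": [0,0,0],"claw": -0.25},
    {"dp": [0,0,-0.1],"twist": [0,0,0],"claw": -0.1},
    {"dp": [0,0,-0.1485],"twist": [0,0,0],"claw": 0}
  ]
}}

```text
clock: 17.08
tool_pos: [457.9, 292.1, 191.4]
eef_rot: [180.0, -0.0, -95.3]
ft_force: [1.5, 0.4, 0.0]
opening: 0.498
gripper_force: 0.0
```

```bash
python3 plan.py 458.2 292.2 190 264.7 412,255,190,264.7 362,218,190,264.7 315,175,190,266 308,118,190,267.5 310,60,190,269 312,2,190,270.5 316,-55,190,271.85 335,-110,190,271.85; echo;  python3 plan.py 335 -110 190 271.85 370,-155,180,271.85 410,-195,160,271.85 450,-230,135,271.85 485.9,-249.7,100,271.85  485.9,-249.7,70,271.85 485.9,-249.7,39.5,271.85
```

```text
412,255,190,264.7 dp [41.3, 42.6, 0.0] tw -0.0
362,218,190,264.7 dp [82.8, 88.9, 0.0] tw -0.0
315,175,190,266 dp [129.9, 131.8, 0.0] tw -0.023
308,118,190,267.5 dp [187.3, 133.5, 0.0] tw -0.049
310,60,190,269 dp [244.9, 126.1, 0.0] tw -0.075
312,2,190,270.5 dp [302.5, 118.8, 0.0] tw -0.101
316,-55,190,271.85 dp [358.9, 109.5, 0.0] tw -0.125
335,-110,190,271.85 dp [411.9, 85.5, 0.0] tw -0.125

370,-155,180,271.85 dp [46.1, -33.5, 10.0] tw -0.0
410,-195,160,271.85 dp [87.4, -72.2, 30.0] tw -0.0
450,-230,135,271.85 dp [123.6, -111.1, 55.0] tw -0.0
485.9,-249.7,100,271.85 dp [144.5, -146.3, 90.0] tw -0.0
485.9,-249.7,70,271.85 dp [144.5, -146.3, 120.0] tw -0.0
485.9,-249.7,39.5,271.85 dp [144.5, -146.3, 150.5] tw -0.0
```

In the tool's units: 411.9 mm is 0.4119, 358.9 mm is 0.3589, -0.125 rad is -0.0199.

{"method": "carry_out", "body": {
  "motion": [
    {"dp": [0.0413,0.0426,0],"twist": [0,0,0],"claw": 0},
    {"dp": [0.0828,0.0889,0],"twist": [0,0,0],"claw": 0},
    {"dp": [0.1299,0.1318,0],"twist": [0,0,-0.0037],"claw": 0},
    {"dp": [0.1873,0.1335,0],"twist": [0,0,-0.0078],"claw": 0},
    {"dp": [0.2449,0.1261,0],"twist": [0,0,-0.0119],"claw": 0},
    {"dp": [0.3025,0.1188,0],"twist": [0,0,-0.0161],"claw": 0},
    {"dp": [0.3589,0.1095,0],"twist": [0,0,-0.0199],"claw": 0},
    {"dp": [0.4119,0.0855,0],"twist": [0,0,-0.0199],"claw": 0}
  ]
}}

```text
clock: 18.08
tool_pos: [334.4, -112.0, 190.4]
eef_rot: [-179.9, -0.0, -88.2]
ft_force: [1.8, 0.8, 0.4]
opening: 0.497
gripper_force: 0.0
```

In the tool's units: -146.3 mm is -0.1463, 144.5 mm is 0.1445.

{"method": "carry_out", "body": {
  "motion": [
    {"dp": [0.0461,-0.0335,0.01],"twist": [0,0,0],"claw": 0},
    {"dp": [0.0874,-0.0722,0.03],"twist": [0,0,0],"claw": -0.1},
    {"dp": [0.1236,-0.1111,0.055],"twist": [0,0,0],"claw": -0.25},
    {"dp": [0.1445,-0.1463,0.09],"twist": [0,0,0],"claw": -0.25},
    {"dp": [0.1445,-0.1463,0.11],"twist": [0,0,0],"claw": -0.25},
    {"dp": [0.1445,-0.1463,0.11],"twist": [0,0,0],"claw": -0.25}
  ]
}}

```text
clock: 18.82
tool_pos: [484.6, -248.9, 78.3]
eef_rot: [179.8, 0.1, -88.1]
ft_force: [-0.7, 0.1, 0.7]
opening: 0.375
gripper_force: 0.0
```

```bash
python3 - <<'E'
from h import *
print(monitor.read_state()['tool_pos'])
for n in('top',):
    im,d,W=snap(n,'t5.png'); q=tomag(W)
    for s in (-66,-28):
        m=(q[...,0]<-25)&(q[...,0]>-75)&(abs(q[...,1]-s)<17)&(W[...,2]>30)&(W[...,2]<55)
        print('placed lug',m.sum(),q[m].mean(0).round(1),rect(q[m]),W[m][:,2].mean())
        m=(q[...,0]<64)&(q[...,0]>-35)&(abs(q[...,1]-s)<10)
        print(' strip z',np.nanmedian(W[m][:,2]))
    m=(abs(q[...,0])<30)&(q[...,1]>30)&(q[...,1]<140)&(W[...,2]>52)&(W[...,2]<85)
    print('knob',q[m].mean(0).round(1)); boxes(W,im)
im,d,W=snap('scene'); print(near(W,486,-250,20,26,49))
E
```

```text
[ 484.61124249 -248.91104904   78.3020053 ]
placed lug 49 [-53. -67.] (array([-52.7, -66.1]), array([21.2, 11.7]), 84.9) 42.16159223733776
 strip z 13.964644735321713
placed lug 48 [-52.8 -29.3] (array([-52.9, -28.8]), array([10.3, 21.3]), 5.4) 42.62741683812291
 strip z 14.090639006664787
knob [-1.3 97.4]
box [431, 67, 71, 34, 1247] (array([ 864.2, -499.1]), array([ 64.4, 171.5]), 7.7) z 59.12 slope x*165 12.37
box [392, 141, 41, 48, 1078] (array([ 651.5, -354.1]), array([119.3,  98. ]), 1.7) z 50.53 slope x*165 2.67
box [306, 143, 40, 65, 2048] (array([ 621.8, -131.7]), array([165. ,  97.7]), 0.9) z 51.26 slope x*165 2.42
box [350, 142, 42, 66, 1948] (array([ 622.7, -246.3]), array([164.8, 100.3]), 1.1) z 51.09 slope x*165 -0.04
(69, ((array([ 488., -251.]), array([12.8, 23.5]), 1.3), array([ 486.5, -253.6,   36.7]), array([38. , 42.6])))
```

In the tool's units: 40.5 mm is 0.0405, 40 mm is 0.04.

{"method": "carry_out", "body": {
  "motion": [
    {"dp": [0,0,0.02],"twist": [0,0,0],"claw": -0.25},
    {"dp": [0,0,0.0405],"twist": [0,0,0],"claw": -0.25},
    {"dp": [0,0,0.0405],"twist": [0,0,0],"claw": -0.5},
    {"dp": [0,0,0.0405],"twist": [0,0,0],"claw": -0.62},
    {"dp": [0,0,0.0405],"twist": [0,0,0],"claw": -0.7},
    {"dp": [0,0,0.0405],"twist": [0,0,0],"claw": -1},
    {"dp": [0,0,0.0405],"twist": [0,0,0],"claw": -1},
    {"dp": [0,0,0.04],"twist": [0,0,0],"claw": -1}
  ]
}}

```text
clock: 19.92
tool_pos: [486.4, -250.0, 40.9]
eef_rot: [-179.9, -0.0, -88.1]
ft_force: [1.3, -0.8, -0.8]
opening: 0.126
gripper_force: 58.4
```

In the tool's units: 70 mm is 0.07, 59 mm is 0.059.

{"method": "carry_out", "body": {
  "motion": [
    {"dp": [0,0,-0.0003],"twist": [0,0,0],"claw": -1},
    {"dp": [0,0.005,-0.0003],"twist": [0,0,0],"claw": -1},
    {"dp": [0,0.015,-0.0003],"twist": [0,0,0],"claw": -1},
    {"dp": [0,0.026,-0.0003],"twist": [0,0,0],"claw": -1},
    {"dp": [0,0.037,-0.0003],"twist": [0,0,0],"claw": -1},
    {"dp": [0,0.048,-0.0003],"twist": [0,0,0],"claw": -1},
    {"dp": [0,0.059,-0.0003],"twist": [0,0,0],"claw": -1},
    {"dp": [0,0.07,-0.0003],"twist": [0,0,0],"claw": -1}
  ]
}}

```text
clock: 20.92
tool_pos: [415.3, -252.0, 40.5]
eef_rot: [-180.0, -0.0, -88.1]
ft_force: [2.4, 0.9, 6.0]
opening: 0.123
gripper_force: 59.6
```

In the tool's units: 8 mm is 0.008.

{"method": "carry_out", "body": {
  "motion": [
    {"dp": [0,0.008,0],"twist": [0,0,0],"claw": -1},
    {"dp": [0,0.008,0],"twist": [0,0,0],"claw": -1}
  ]
}}

```text
clock: 21.18
tool_pos: [406.2, -252.1, 40.3]
eef_rot: [179.9, 0.0, -88.2]
ft_force: [-3.0, 0.2, 8.5]
opening: 0.128
gripper_force: 60.2
```

```bash
python3 - <<'E'
from h import *
im,d,W=snap('top','t6.png'); boxes(W,im); 
E
python3 plan.py 407.9 -252.2 40.3 271.85 407.9,-252.2,55,271.85 395,-235,105,271.85 365,-190,140,271.85 340,-140,150,271.85 322,-85,150,271.5 312,-30,150,270 310,25,150,269 305,80,150,268; echo;  python3 plan.py 305 80 150 268 308,135,150,267 330,185,150,266 370,230,150,264.7 415,280,150,264.7  461.6,329.6,140,264.7 461.6,329.6,105,264.7  461.6,329.6,70,264.7
```

```text
box [431, 67, 71, 34, 1243] (array([ 864.7, -498.1]), array([ 64.1, 171.4]), 7.3) z 59.02 slope x*165 12.39
box [392, 141, 43, 65, 2170] (array([ 628.2, -357. ]), array([165.8, 102.5]), 1.9) z 51.09 slope x*165 -0.01
box [306, 143, 40, 65, 2043] (array([ 622.2, -131.4]), array([164.7,  97.7]), 1.0) z 51.3 slope x*165 2.59
box [350, 143, 42, 64, 2083] (array([ 623.1, -246.8]), array([163.7, 100.9]), 1.0) z 51.12 slope x*165 3.0
407.9,-252.2,55,271.85 dp [0.0, 0.0, -14.7] tw -0.0
395,-235,105,271.85 dp [-17.6, 12.3, -64.7] tw -0.0
365,-190,140,271.85 dp [-63.6, 40.9, -99.7] tw -0.0
340,-140,150,271.85 dp [-114.3, 64.2, -109.7] tw -0.0
322,-85,150,271.5 dp [-169.9, 80.5, -109.7] tw 0.006
312,-30,150,270 dp [-225.2, 88.7, -109.7] tw 0.032
310,25,150,269 dp [-280.2, 88.9, -109.7] tw 0.05
305,80,150,268 dp [-335.3, 92.1, -109.7] tw 0.067

308,135,150,267 dp [-55.1, -1.1, 0.0] tw 0.017
330,185,150,266 dp [-105.8, -21.3, 0.0] tw 0.035
370,230,150,264.7 dp [-152.2, -59.7, 0.0] tw 0.058
415,280,150,264.7 dp [-203.7, -103.0, 0.0] tw 0.058
461.6,329.6,140,264.7 dp [-254.9, -147.8, 10.0] tw 0.058
461.6,329.6,105,264.7 dp [-254.9, -147.8, 45.0] tw 0.058
461.6,329.6,70,264.7 dp [-254.9, -147.8, 80.0] tw 0.058
```

In the tool's units: -335.3 mm is -0.3353, -109.7 mm is -0.1097, 0.067 rad is 0.0107.

{"method": "carry_out", "body": {
  "motion": [
    {"dp": [0,0,-0.0147],"twist": [0,0,0],"claw": -1},
    {"dp": [-0.0176,0.0123,-0.0647],"twist": [0,0,0],"claw": -1},
    {"dp": [-0.0636,0.0409,-0.0997],"twist": [0,0,0],"claw": -1},
    {"dp": [-0.1143,0.0642,-0.1097],"twist": [0,0,0],"claw": -1},
    {"dp": [-0.1699,0.0805,-0.1097],"twist": [0,0,0.001],"claw": -1},
    {"dp": [-0.2252,0.0887,-0.1097],"twist": [0,0,0.0051],"claw": -1},
    {"dp": [-0.2802,0.0889,-0.1097],"twist": [0,0,0.008],"claw": -1},
    {"dp": [-0.3353,0.0921,-0.1097],"twist": [0,0,0.0107],"claw": -1}
  ]
}}

```text
clock: 22.22
tool_pos: [303.8, 81.2, 150.4]
eef_rot: [180.0, -0.0, -92.1]
ft_force: [1.6, 0.4, 0.0]
opening: 0.126
gripper_force: 58.8
```

In the tool's units: -254.9 mm is -0.2549, -203.7 mm is -0.2037, 0.058 rad is 0.0092.

{"method": "carry_out", "body": {
  "motion": [
    {"dp": [-0.0551,-0.0011,0],"twist": [0,0,0.0027],"claw": -1},
    {"dp": [-0.1058,-0.0213,0],"twist": [0,0,0.0056],"claw": -1},
    {"dp": [-0.1522,-0.0597,0],"twist": [0,0,0.0092],"claw": -1},
    {"dp": [-0.2037,-0.103,0],"twist": [0,0,0.0092],"claw": -1},
    {"dp": [-0.2549,-0.1478,0.01],"twist": [0,0,0.0092],"claw": -1},
    {"dp": [-0.2549,-0.1478,0.045],"twist": [0,0,0.0092],"claw": -1},
    {"dp": [-0.2549,-0.1478,0.08],"twist": [0,0,0.0092],"claw": -1},
    {"dp": [-0.2549,-0.1478,0.08],"twist": [0,0,0.0092],"claw": -1}
  ]
}}

```text
clock: 23.22
tool_pos: [458.8, 328.0, 67.8]
eef_rot: [179.7, -0.2, -95.3]
ft_force: [-0.8, -0.0, -0.0]
opening: 0.126
gripper_force: 58.7
```

```bash
python3 held.py 9 43
```

```text
[458.778671  327.9658985  67.8335402] [179.68073807  -0.23953351 -95.29904267]
top 439 (array([10.7,  7. ]), array([101.4,  33. ]), 1.2) 61.40636837733347 [-9.12256756 23.0712558 ] 38.32822532126079 slopes [-9.37329298e-03  4.68073795e-03  3.83357937e+01]
scene 193 (array([13.2,  6.8]), array([ 36.2, 104.1]), 89.9) 65.22592442141021 [-10.08401283  24.00870513] 40.15408470292493 slopes [-8.25484423e-03  1.05415509e-01  3.97352920e+01]
```

In the tool's units: 28 mm is 0.028, 23 mm is 0.023.

{"method": "carry_out", "body": {
  "motion": [
    {"dp": [0,0,0.012],"twist": [0,0,0],"claw": -1},
    {"dp": [0,0,0.023],"twist": [0,0,0],"claw": -1},
    {"dp": [0,0,0.028],"twist": [0,0,0],"claw": -1},
    {"dp": [0,0,0.028],"twist": [0,0,0],"claw": -1},
    {"dp": [0,0,0.028],"twist": [0,0,0],"claw": -0.6},
    {"dp": [0,0,0.028],"twist": [0,0,0],"claw": -0.25},
    {"dp": [0,0,0.028],"twist": [0,0,0],"claw": -0.25}
  ]
}}

```text
clock: 24.2
tool_pos: [461.4, 329.6, 41.9]
eef_rot: [180.0, -0.0, -95.3]
ft_force: [-0.3, -0.6, 0.3]
opening: 0.373
gripper_force: 0.0
```

In the tool's units: -148 mm is -0.148, -100 mm is -0.1.

{"method": "carry_out", "body": {
  "motion": [
    {"dp": [0,0,-0.02],"twist": [0,0,0],"claw": -0.25},
    {"dp": [0,0,-0.05],"twist": [0,0,0],"claw": -0.25},
    {"dp": [0,0,-0.1],"twist": [0,0,0],"claw": -0.1},
    {"dp": [0,0,-0.148],"twist": [0,0,0],"claw": 0}
  ]
}}

```text
clock: 24.7
tool_pos: [461.3, 329.5, 191.3]
eef_rot: [180.0, -0.0, -95.3]
ft_force: [0.5, 1.0, 1.2]
opening: 0.499
gripper_force: 0.0
```

```bash
python3 plan.py 461.6 329.6 190 264.7 418,285,190,264.7 372,240,190,264.7 330,195,190,266 308,140,190,267.5 306,82,190,268.5 310,24,190,270 312,-34,190,271.85 322,-92,190,271.85; echo;  python3 plan.py 322 -92 190 271.85 345,-149,185,271.85 370,-205,180,271.85 405,-255,160,271.85 440,-305,135,271.85 488,-361,100,271.85  488,-361,80,271.85 488,-361,39.5,271.85
```

```text
418,285,190,264.7 dp [48.4, 39.3, 0.0] tw -0.0
372,240,190,264.7 dp [97.5, 80.9, 0.0] tw -0.0
330,195,190,266 dp [146.2, 118.6, 0.0] tw -0.023
308,140,190,267.5 dp [203.0, 135.4, 0.0] tw -0.049
306,82,190,268.5 dp [260.9, 132.1, 0.0] tw -0.066
310,24,190,270 dp [318.3, 122.7, 0.0] tw -0.093
312,-34,190,271.85 dp [375.9, 115.4, 0.0] tw -0.125
322,-92,190,271.85 dp [432.7, 100.1, 0.0] tw -0.125

345,-149,185,271.85 dp [57.7, -21.1, 5.0] tw -0.0
370,-205,180,271.85 dp [114.5, -44.3, 10.0] tw -0.0
405,-255,160,271.85 dp [165.6, -77.7, 30.0] tw -0.0
440,-305,135,271.85 dp [216.7, -111.1, 55.0] tw -0.0
488,-361,100,271.85 dp [274.2, -157.2, 90.0] tw -0.0
488,-361,80,271.85 dp [274.2, -157.2, 110.0] tw -0.0
488,-361,39.5,271.85 dp [274.2, -157.2, 150.5] tw -0.0
```

In the tool's units: 432.7 mm is 0.4327, 375.9 mm is 0.3759, -0.125 rad is -0.0199.

{"method": "carry_out", "body": {
  "motion": [
    {"dp": [0.0484,0.0393,0],"twist": [0,0,0],"claw": 0},
    {"dp": [0.0975,0.0809,0],"twist": [0,0,0],"claw": 0},
    {"dp": [0.1462,0.1186,0],"twist": [0,0,-0.0037],"claw": 0},
    {"dp": [0.203,0.1354,0],"twist": [0,0,-0.0078],"claw": 0},
    {"dp": [0.2609,0.1321,0],"twist": [0,0,-0.0105],"claw": 0},
    {"dp": [0.3183,0.1227,0],"twist": [0,0,-0.0148],"claw": 0},
    {"dp": [0.3759,0.1154,0],"twist": [0,0,-0.0199],"claw": 0},
    {"dp": [0.4327,0.1001,0],"twist": [0,0,-0.0199],"claw": 0}
  ]
}}

```text
clock: 25.7
tool_pos: [321.4, -93.9, 190.3]
eef_rot: [-179.9, -0.0, -88.1]
ft_force: [1.5, 0.6, 0.6]
opening: 0.498
gripper_force: 0.0
```

In the tool's units: 274.2 mm is 0.2742, 216.7 mm is 0.2167.

{"method": "carry_out", "body": {
  "motion": [
    {"dp": [0.0577,-0.0211,0.005],"twist": [0,0,0],"claw": 0},
    {"dp": [0.1145,-0.0443,0.01],"twist": [0,0,0],"claw": 0},
    {"dp": [0.1656,-0.0777,0.03],"twist": [0,0,0],"claw": -0.1},
    {"dp": [0.2167,-0.1111,0.055],"twist": [0,0,0],"claw": -0.25},
    {"dp": [0.2742,-0.1572,0.09],"twist": [0,0,0],"claw": -0.25},
    {"dp": [0.2742,-0.1572,0.11],"twist": [0,0,0],"claw": -0.25},
    {"dp": [0.2742,-0.1572,0.11],"twist": [0,0,0],"claw": -0.25}
  ]
}}

```text
clock: 26.58
tool_pos: [486.9, -360.7, 77.2]
eef_rot: [179.8, 0.2, -88.2]
ft_force: [-0.8, 0.7, -0.0]
opening: 0.374
gripper_force: 0.0
```

```bash
cat > chk.py <<'E'
from h import *
s_=monitor.read_state(); print(s_['tool_pos'],s_['joints'].round(1))
im,d,W=snap('top'); q=tomag(W)
for s in (-66,-28.5,9,46.5):
    m=(q[...,0]<-25)&(q[...,0]>-75)&(abs(q[...,1]-s)<17)&(W[...,2]>30)&(W[...,2]<55)
    if m.sum()<5: continue
    k=(q[...,0]<64)&(q[...,0]>-35)&(abs(q[...,1]-s)<10)
    print('placed lug',m.sum(),q[m].mean(0).round(1),rect(q[m]),W[m][:,2].mean(),'strip z',np.nanmedian(W[k][:,2]))
m=(abs(q[...,0])<30)&(q[...,1]>30)&(q[...,1]<140)&(W[...,2]>52)&(W[...,2]<85)
print('knob',q[m].mean(0).round(1)); boxes(W,im)
E
python3 chk.py; python3 - <<'E'
from h import *
im,d,W=snap('scene'); print(near(W,488,-361,20,26,49))
E
```

```text
[ 486.92892756 -360.69210664   77.20956427] [ -43.4   33.6   -9.8   46.9   -0.  -135.3]
placed lug 48 [-46.8 -69.5] (array([-47.4, -68.5]), array([11.9, 23.5]), 5.8) 42.2651796879885 strip z 14.072358819647206
placed lug 49 [-52.7 -29.4] (array([-52.8, -28.6]), array([10.4, 23. ]), 5.4) 41.99226707263939 strip z 14.233905097264596
placed lug 49 [-52.9   8.3] (array([-52.6,   7.9]), array([12. , 22.4]), 1.2) 42.70822499658212 strip z 14.261896303853973
knob [-1.2 97.5]
box [431, 67, 71, 34, 1243] (array([ 864.9, -498.4]), array([ 65.2, 171.2]), 7.6) z 58.99 slope x*165 11.71
box [392, 141, 43, 65, 2072] (array([ 628.4, -356.7]), array([166.1, 101.6]), 1.7) z 51.03 slope x*165 -0.01
box [306, 143, 40, 65, 2040] (array([ 622. , -131.9]), array([165.3,  98.3]), 0.9) z 51.34 slope x*165 2.82
box [350, 143, 42, 64, 2088] (array([ 623.6, -246.8]), array([164.1, 101.1]), 0.9) z 50.9 slope x*165 2.65
(76, ((array([ 489.4, -362.1]), array([12.3, 21. ]), 2.8), array([ 488. , -364.8,   37.1]), array([38.2, 44.6])))
```

In the tool's units: 40.5 mm is 0.0405, 40 mm is 0.04.

{"method": "carry_out", "body": {
  "motion": [
    {"dp": [0,0,0.02],"twist": [0,0,0],"claw": -0.25},
    {"dp": [0,0,0.0405],"twist": [0,0,0],"claw": -0.25},
    {"dp": [0,0,0.0405],"twist": [0,0,0],"claw": -0.5},
    {"dp": [0,0,0.0405],"twist": [0,0,0],"claw": -0.62},
    {"dp": [0,0,0.0405],"twist": [0,0,0],"claw": -0.7},
    {"dp": [0,0,0.0405],"twist": [0,0,0],"claw": -1},
    {"dp": [0,0,0.0405],"twist": [0,0,0],"claw": -1},
    {"dp": [0,0,0.04],"twist": [0,0,0],"claw": -1}
  ]
}}

```text
clock: 27.68
tool_pos: [488.7, -361.4, 41.2]
eef_rot: [-179.9, -0.1, -88.1]
ft_force: [2.8, 0.6, 2.7]
opening: 0.131
gripper_force: 58.8
```

In the tool's units: 70 mm is 0.07, 59 mm is 0.059.

{"method": "carry_out", "body": {
  "motion": [
    {"dp": [0,0,-0.0003],"twist": [0,0,0],"claw": -1},
    {"dp": [0,0.005,-0.0003],"twist": [0,0,0],"claw": -1},
    {"dp": [0,0.015,-0.0003],"twist": [0,0,0],"claw": -1},
    {"dp": [0,0.026,-0.0003],"twist": [0,0,0],"claw": -1},
    {"dp": [0,0.037,-0.0003],"twist": [0,0,0],"claw": -1},
    {"dp": [0,0.048,-0.0003],"twist": [0,0,0],"claw": -1},
    {"dp": [0,0.059,-0.0003],"twist": [0,0,0],"claw": -1},
    {"dp": [0,0.07,-0.0003],"twist": [0,0,0],"claw": -1}
  ]
}}

```text
clock: 28.68
tool_pos: [417.9, -363.7, 40.8]
eef_rot: [-179.9, -0.1, -88.1]
ft_force: [4.0, 0.6, 5.6]
opening: 0.127
gripper_force: 59.4
```

In the tool's units: 8 mm is 0.008.

{"method": "carry_out", "body": {
  "motion": [
    {"dp": [0,0.008,0],"twist": [0,0,0],"claw": -1},
    {"dp": [0,0.008,0],"twist": [0,0,0],"claw": -1}
  ]
}}

```text
clock: 28.92
tool_pos: [408.8, -363.8, 40.6]
eef_rot: [180.0, -0.0, -88.2]
ft_force: [-1.9, 0.7, 8.4]
opening: 0.128
gripper_force: 59.9
```

```bash
python3 chk.py | grep -v placed
python3 plan.py 410 -363.5 40.3 271.85 410,-363.5,55,271.85 400,-335,105,271.85 380,-280,125,271.85 360,-225,140,271.85 340,-168,150,271.85 322,-112,150,271.5 312,-55,150,270 310,2,150,269; echo;  python3 plan.py 310 2 150 269 307,60,150,268  307,118,150,267 325,174,150,266 360,222,150,264.7 397,270,150,264.7 430,318,150,264.7 465.1,366.9,140,264.7  465.1,366.9,110,264.7
```

```text
[ 408.80255721 -363.78290212   40.64771804] [-4.930e+01  3.080e+01 -2.190e+01  3.730e+01 -1.000e-01 -1.411e+02]
knob [-1.2 97.4]
box [431, 67, 71, 34, 1239] (array([ 864.7, -498.3]), array([ 65.6, 170.9]), 7.1) z 59.0 slope x*165 12.36
box [392, 141, 43, 65, 2164] (array([ 627.8, -356.4]), array([165.1, 101.1]), 1.7) z 50.9 slope x*165 3.01
box [306, 143, 40, 65, 2045] (array([ 621.9, -131.9]), array([164.5,  98.2]), 0.9) z 51.38 slope x*165 2.75
box [350, 143, 42, 64, 2085] (array([ 622.8, -246.3]), array([163.2, 100.9]), 0.5) z 51.06 slope x*165 3.1
410,-363.5,55,271.85 dp [0.0, 0.0, -14.7] tw -0.0
400,-335,105,271.85 dp [-28.8, 9.1, -64.7] tw -0.0
380,-280,125,271.85 dp [-84.4, 27.3, -84.7] tw -0.0
360,-225,140,271.85 dp [-140.0, 45.5, -99.7] tw -0.0
340,-168,150,271.85 dp [-197.7, 63.7, -109.7] tw -0.0
322,-112,150,271.5 dp [-254.2, 79.8, -109.7] tw 0.006
312,-55,150,270 dp [-311.5, 88.0, -109.7] tw 0.032
310,2,150,269 dp [-368.5, 88.1, -109.7] tw 0.05

307,60,150,268 dp [-57.9, 4.0, 0.0] tw 0.017
307,118,150,267 dp [-115.9, 5.0, 0.0] tw 0.035
325,174,150,266 dp [-172.2, -12.0, 0.0] tw 0.052
360,222,150,264.7 dp [-220.8, -46.2, 0.0] tw 0.075
397,270,150,264.7 dp [-269.5, -82.3, 0.0] tw 0.075
430,318,150,264.7 dp [-318.0, -114.5, 0.0] tw 0.075
465.1,366.9,140,264.7 dp [-367.6, -148.7, 10.0] tw 0.075
465.1,366.9,110,264.7 dp [-367.6, -148.7, 40.0] tw 0.075
```

In the tool's units: -368.5 mm is -0.3685, -140 mm is -0.14, 0.05 rad is 0.008.

{"method": "carry_out", "body": {
  "motion": [
    {"dp": [0,0,-0.025],"twist": [0,0,0],"claw": -1},
    {"dp": [-0.0288,0.0091,-0.0647],"twist": [0,0,0],"claw": -1},
    {"dp": [-0.0844,0.0273,-0.0847],"twist": [0,0,0],"claw": -1},
    {"dp": [-0.14,0.0455,-0.0997],"twist": [0,0,0],"claw": -1},
    {"dp": [-0.1977,0.0637,-0.1097],"twist": [0,0,0],"claw": -1},
    {"dp": [-0.2542,0.0798,-0.1097],"twist": [0,0,0.001],"claw": -1},
    {"dp": [-0.3115,0.088,-0.1097],"twist": [0,0,0.0051],"claw": -1},
    {"dp": [-0.3685,0.0881,-0.1097],"twist": [0,0,0.008],"claw": -1}
  ]
}}

```text
clock: 29.98
tool_pos: [307.7, 3.2, 149.7]
eef_rot: [179.9, -0.0, -91.1]
ft_force: [1.3, -1.2, -0.1]
opening: 0.122
gripper_force: 58.8
```

In the tool's units: -367.6 mm is -0.3676, -318 mm is -0.318, 0.075 rad is 0.0119.

{"method": "carry_out", "body": {
  "motion": [
    {"dp": [-0.0579,0.004,0],"twist": [0,0,0.0027],"claw": -1},
    {"dp": [-0.1159,0.005,0],"twist": [0,0,0.0056],"claw": -1},
    {"dp": [-0.1722,-0.012,0],"twist": [0,0,0.0083],"claw": -1},
    {"dp": [-0.2208,-0.0462,0],"twist": [0,0,0.0119],"claw": -1},
    {"dp": [-0.2695,-0.0823,0],"twist": [0,0,0.0119],"claw": -1},
    {"dp": [-0.318,-0.1145,0],"twist": [0,0,0.0119],"claw": -1},
    {"dp": [-0.3676,-0.1487,0.01],"twist": [0,0,0.0119],"claw": -1},
    {"dp": [-0.3676,-0.1487,0.04],"twist": [0,0,0.0119],"claw": -1}
  ]
}}

```text
clock: 30.98
tool_pos: [468.0, 369.8, 109.8]
eef_rot: [-179.8, 0.1, -95.2]
ft_force: [-0.0, 0.1, -0.5]
opening: 0.127
gripper_force: 58.8
```

In the tool's units: 40 mm is 0.04, 30 mm is 0.03.

{"method": "carry_out", "body": {
  "motion": [
    {"dp": [0,0,0.03],"twist": [0,0,0],"claw": -1},
    {"dp": [0,0,0.04],"twist": [0,0,0],"claw": -1},
    {"dp": [0,0,0.04],"twist": [0,0,0],"claw": -1}
  ]
}}

```text
clock: 31.35
tool_pos: [464.4, 366.1, 69.6]
eef_rot: [179.9, -0.1, -95.3]
ft_force: [-0.0, -0.1, 0.5]
opening: 0.121
gripper_force: 58.7
```

```bash
python3 held.py 46.5 43
```

```text
[464.42664021 366.1166515   69.61108711] [ 1.79926551e+02 -8.30600392e-02 -9.53235007e+01]
top 471 (array([11.9, 45.8]), array([102.7,  34.3]), 0.3) 63.21604551495929 [29.5123123  62.29863913] 39.76865756772918 slopes [-6.17046552e-03 -2.09137107e-02  3.98401061e+01]
scene 188 (array([14.5, 45.8]), array([ 41.6, 108. ]), 86.9) 67.8968182339038 [27.46875918 62.21570745] 41.183199048140466 slopes [8.73476817e-04 1.15671665e-01 4.04019465e+01]
```

In the tool's units: 28 mm is 0.028, 23 mm is 0.023.

{"method": "carry_out", "body": {
  "motion": [
    {"dp": [0,0,0.012],"twist": [0,0,0],"claw": -1},
    {"dp": [0,0,0.023],"twist": [0,0,0],"claw": -1},
    {"dp": [0,0,0.028],"twist": [0,0,0],"claw": -1},
    {"dp": [0,0,0.028],"twist": [0,0,0],"claw": -1},
    {"dp": [0,0,0.028],"twist": [0,0,0],"claw": -0.6},
    {"dp": [0,0,0.028],"twist": [0,0,0],"claw": -0.25},
    {"dp": [0,0,0.028],"twist": [0,0,0],"claw": -0.25}
  ]
}}

```text
clock: 32.33
tool_pos: [464.9, 366.8, 41.7]
eef_rot: [180.0, -0.0, -95.3]
ft_force: [-0.0, -0.6, 0.4]
opening: 0.378
gripper_force: 0.0
```

In the tool's units: -108 mm is -0.108, -100 mm is -0.1.

{"method": "carry_out", "body": {
  "motion": [
    {"dp": [0,0,-0.02],"twist": [0,0,0],"claw": -0.25},
    {"dp": [0,0,-0.05],"twist": [0,0,0],"claw": -0.25},
    {"dp": [0,0,-0.1],"twist": [0,0,0],"claw": -0.5},
    {"dp": [0.1,0,-0.108],"twist": [0,0,0],"claw": -1},
    {"dp": [0.1,0.06,-0.108],"twist": [0,0,0],"claw": -1}
  ]
}}

```text
clock: 32.95
tool_pos: [405.5, 275.1, 150.2]
eef_rot: [-179.8, 0.1, -95.5]
ft_force: [0.4, 0.4, 0.4]
opening: 0.001
gripper_force: 0.0
```

{"method": "carry_out", "body": {
  "motion": [
    {"dp": [0,0,0],"twist": [0,0,0],"claw": -1},
    {"dp": [0,0,0],"twist": [0,0,0],"claw": -1}
  ]
}}

```text
clock: 33.2
tool_pos: [404.2, 277.0, 150.1]
eef_rot: [-179.9, 0.0, -95.3]
ft_force: [0.9, 0.1, 0.4]
opening: -0.001
gripper_force: 0.0
```

```bash
python3 chk.py; python3 - <<'E'
from h import *
im,_,_=snap('top')
a=cv2.resize(im[170:285,85:240],None,fx=5,fy=5,interpolation=cv2.INTER_CUBIC)
cv2.imwrite('pics/cropE.png',a[...,::-1])
E
```

```text
[404.18226564 277.0155958  150.07354488] [ 25.9  17.6 -23.6  48.7   0.  -58.8]
placed lug 47 [-46.7 -69.3] (array([-46.4, -68.6]), array([22.9, 11.9]), 88.2) 42.66532353379991 strip z 13.962490587946945
placed lug 35 [-52.5 -32.1] (array([-52.6, -31.6]), array([10.1, 16.1]), 5.3) 42.90793767399161 strip z 13.909564027805345
placed lug 15 [-51.2  15.8] (array([-51.2,  15.9]), array([8.4, 7.8]), 12.8) 42.92600094406716 strip z 14.061639891844607
placed lug 11 [-48.8  38.9] (array([-48.3,  39.9]), array([10.7,  3.8]), 76.0) 41.07740874758726 strip z 13.784416886059262
knob [ 1.1 94.6]
box [431, 67, 71, 35, 1245] (array([ 864.6, -498.6]), array([ 63.8, 170.3]), 7.6) z 59.03 slope x*165 13.23
box [392, 141, 43, 65, 2165] (array([ 627.9, -355.8]), array([165.4,  99.3]), 1.8) z 50.88 slope x*165 2.64
box [306, 143, 40, 65, 2038] (array([ 622. , -131.6]), array([164.1,  97.7]), 1.0) z 51.34 slope x*165 2.76
box [350, 143, 42, 64, 2085] (array([ 623.2, -246.4]), array([163.7,  99.7]), 1.0) z 51.0 slope x*165 2.95
```

View pics/cropE.png

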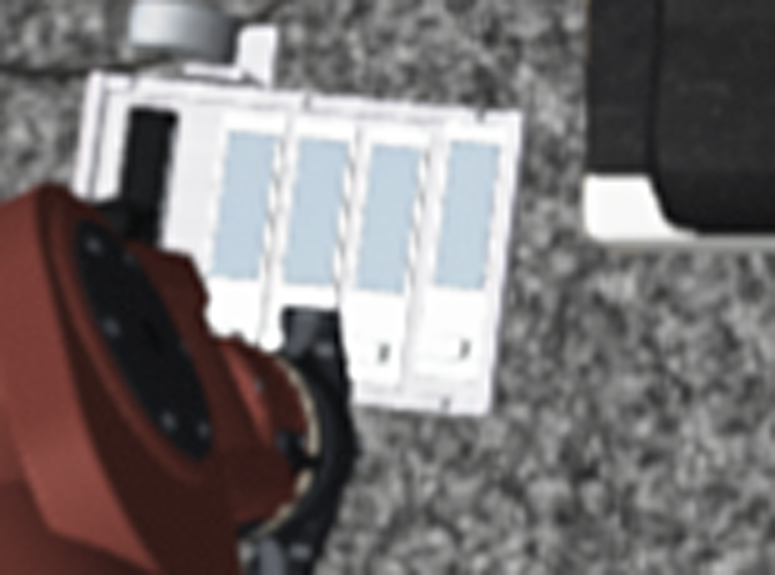

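Crop E shows four carriers flat and side by side in the track, with labels at (248,205), (318,210), (388,215) and (468,215). The follower is still back at (150,180). Next I push the knob from behind with closed fingers.

```bash
python3 plan.py 404.2 277 150 264.7 523.9,448.3,150,264.7 523.9,448.3,52,264.7
```

```text
523.9,448.3,150,264.7 dp [-181.6, -103.4, 0.0] tw -0.0
523.9,448.3,52,264.7 dp [-181.6, -103.4, 98.0] tw -0.0
```

In the tool's units: -181.6 mm is -0.1816, -103.4 mm is -0.1034.

{"method": "carry_out", "body": {
  "motion": [
    {"dp": [-0.04,-0.023,0],"twist": [0,0,0],"claw": -1},
    {"dp": [-0.08,-0.046,0],"twist": [0,0,0],"claw": -1},
    {"dp": [-0.12,-0.069,0],"twist": [0,0,0],"claw": -1},
    {"dp": [-0.155,-0.088,0],"twist": [0,0,0],"claw": -1},
    {"dp": [-0.1816,-0.1034,0],"twist": [0,0,0],"claw": -1},
    {"dp": [-0.1816,-0.1034,0],"twist": [0,0,0],"claw": -1},
    {"dp": [-0.1816,-0.1034,0],"twist": [0,0,0],"claw": -1}
  ]
}}

```text
clock: 34.17
tool_pos: [523.0, 447.8, 148.9]
eef_rot: [180.0, -0.0, -95.3]
ft_force: [0.2, 0.5, 0.4]
opening: -0.003
gripper_force: 0.0
```

In the tool's units: 98 mm is 0.098, 70 mm is 0.07.

{"method": "carry_out", "body": {
  "motion": [
    {"dp": [0,0,0.035],"twist": [0,0,0],"claw": -1},
    {"dp": [0,0,0.07],"twist": [0,0,0],"claw": -1},
    {"dp": [0,0,0.098],"twist": [0,0,0],"claw": -1},
    {"dp": [0,0,0.098],"twist": [0,0,0],"claw": -1},
    {"dp": [0,0,0.098],"twist": [0,0,0],"claw": -1}
  ]
}}

```text
clock: 34.8
tool_pos: [523.7, 448.0, 53.1]
eef_rot: [-179.9, 0.1, -95.3]
ft_force: [0.0, 1.0, 0.2]
opening: -0.003
gripper_force: 0.0
```

In the tool's units: 44 mm is 0.044, 40 mm is 0.04.

{"method": "carry_out", "body": {
  "motion": [
    {"dp": [0.008,0,0],"twist": [0,0,0],"claw": -1},
    {"dp": [0.014,0,0],"twist": [0,0,0],"claw": -1},
    {"dp": [0.02,0,0],"twist": [0,0,0],"claw": -1},
    {"dp": [0.025,0,0],"twist": [0,0,0],"claw": -1},
    {"dp": [0.03,0,0],"twist": [0,0,0],"claw": -1},
    {"dp": [0.035,0,0],"twist": [0,0,0],"claw": -1},
    {"dp": [0.04,0,0],"twist": [0,0,0],"claw": -1},
    {"dp": [0.044,0,0],"twist": [0,0,0],"claw": -1}
  ]
}}

```text
clock: 35.8
tool_pos: [518.7, 403.3, 51.3]
eef_rot: [180.0, -0.1, -95.3]
ft_force: [-0.6, -0.0, -0.8]
opening: -0.001
gripper_force: 0.0
```

In the tool's units: -90 mm is -0.09, -50 mm is -0.05.

{"method": "carry_out", "body": {
  "motion": [
    {"dp": [0,0,0],"twist": [0,0,0],"claw": -1},
    {"dp": [-0.015,0,0],"twist": [0,0,0],"claw": -1},
    {"dp": [-0.035,0,0],"twist": [0,0,0],"claw": -1},
    {"dp": [-0.035,0,-0.05],"twist": [0,0,0],"claw": -1},
    {"dp": [-0.035,0,-0.09],"twist": [0,0,0],"claw": -1},
    {"dp": [-0.035,0,-0.09],"twist": [0,0,0],"claw": -1}
  ]
}}

```text
clock: 36.55
tool_pos: [524.1, 441.4, 145.5]
eef_rot: [-179.7, 0.3, -95.3]
ft_force: [0.4, 0.1, -1.0]
opening: 0.001
gripper_force: 0.0
```

```bash
python3 - <<'E'
from h import *
im,d,W=snap('top'); q=tomag(W)
a=cv2.resize(im[170:285,85:240],None,fx=5,fy=5,interpolation=cv2.INTER_CUBIC)
cv2.imwrite('pics/cropF.png',a[...,::-1])
E
```

```text
(no output)
```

View pics/cropF.png

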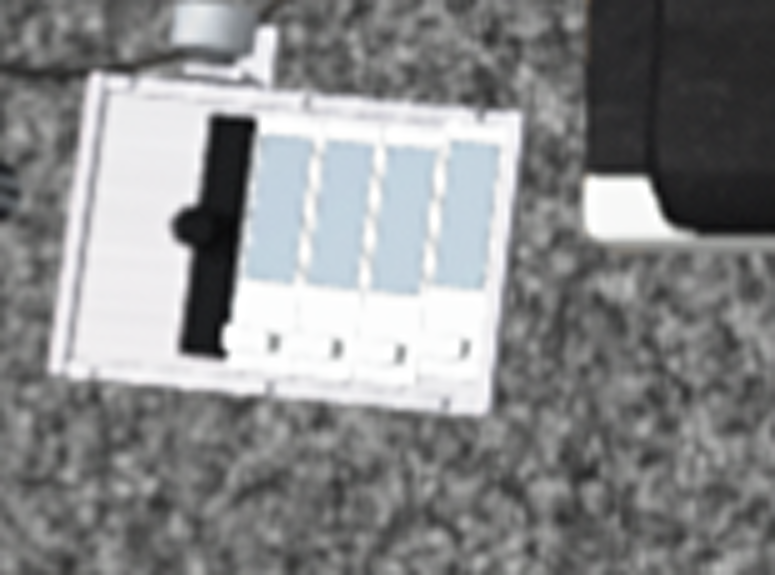

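Crop F shows the follower sprung forward at (220,235), closed on the four carriers lying side by side. I run a last numeric check and hand in.

```bash
python3 - <<'E'
from h import *
t=np.load('top0.npz')
im,d,W=snap('top'); q=tomag(W)
m=(abs(q[...,0])<25)&(q[...,1]>0)&(q[...,1]<110)&(W[...,2]>52)&(W[...,2]<80)
print('knob',q[m].mean(0).round(1))
for y0,y1,x0,x1 in((75,115,145,195),(145,165,165,200)): print('timer diff',np.abs(im[y0:y1,x0:x1].astype(int)-t['im'][y0:y1,x0:x1]).mean())
k=(q[...,0]<64)&(q[...,0]>-38)&(q[...,1]>-80)&(q[...,1]<38); print('strip z pct',np.nanpercentile(W[k][:,2],[5,50,95]).round(1))
boxes(W,im)
if abs(q[m].mean(0)[1]-54)<6: print(robot.hand_in())
E
```

```text
knob [-0.9 55.6]
timer diff 3.5443333333333333
timer diff 3.861428571428571
strip z pct [ 10.3  14.5 584.3]
box [431, 67, 71, 35, 1241] (array([ 864.9, -498.3]), array([ 64.5, 170.8]), 7.3) z 59.04 slope x*165 12.47
box [392, 141, 43, 65, 2171] (array([ 628., -356.]), array([165.1, 100.6]), 2.1) z 50.86 slope x*165 2.97
box [306, 143, 40, 65, 2032] (array([ 621.9, -132.1]), array([165. ,  98.5]), 0.9) z 51.3 slope x*165 2.74
box [350, 143, 42, 64, 2086] (array([ 622.9, -246.6]), array([163.2, 100.2]), 1.1) z 51.01 slope x*165 2.59
the job is handed in; nothing more can be done
None
```

Handed in at about 37 s: all four carriers lie flat side by side in the magazine with the follower sprung closed on them (joint about 0.078), and the last images show the boxes unshifted and the timer undisturbed.

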